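# Weight the pickling crock with two river stones

### The arm

A 7-joint arm with a two-finger parallel gripper is mounted at the origin on a cart in front of the work surface, level with it; the furniture and walls round the work are solid. World frame = base frame: x ahead of the robot, y to its left, z up, the work surface at z = 0. Lengths are in m, angles in rad, forces in N, time in s.
With the tool pointing down it reaches from about 0.4 to 0.85 m from the base axis. Payload 10.4 kg.
Tool frame: the origin (TCP) lies between the finger pads; the fingertips stand manip.finger_overhang ahead of it and the grasp point (between the pads) lies 11 mm behind it (manip.finger_overhang is the distance from the TCP to the fingertips, in m); x points along the fingers, z is the direction in which the jaws open and shut, and the axes are right-handed (so a half turn about x gives the same grasp; the last joint's range is limited). The gripper opens to 85 mm and grips with 20 to 120 N. Pads are 22 mm wide; open, the fingers measure 114 mm over their backs; the gripper's body (76 mm by 85 mm) begins 54 mm behind the grasp point. The pads swing forward as they close: fully open they stand 13 mm farther back than shut.
Start: joints at [0.653, 0.332, -0.065, 1.46, 0.022, 1.35, -0.088], TCP at [0.488, -0.391, 0.209] pointing down, gripper open.
Joint ranges: [-2.6, 2.6], [-0.5, 2.12], [-1.47, 1.34], [0.16, 2.42], [-1.27, 4.41], [0.06, 2.06], [-2.6, 2.6]. Speed limits (rad/s): [2.22, 2.22, 2.79, 2.79, 3.14, 3.14, 3.14].

### API

Orientations are given as a unit quaternion [x, y, z, w].
In Python, from workcell import get_obs, camera, workorder, manip gives the robot as it stands. The module is installed in compiled form; this text tells all that it offers.
- The arm moves only by the tool play_rows, never from a script. Its argument "increments" is text: rows parted by semicolons, each of 4 numbers parted by spaces: the shift along the tool's x, y, z in m, then the turn about the tool's x in rad. A call has 1 to 20 rows; each row shifts and turns the pose as measured when the row begins, along the tool's axes as they then stand; what a row does not reach is not made up. A row lasts 1/10 s, in which the tool goes at most 50 mm and 8.59 degrees, less where a joint would pass 70% of its speed; a pose out of reach is approached as far as the arm can. A call is refused whole if a number of a shift passes 0.05 or a number of a turn 0.15, either way. A call with a gripper value outside its range is refused whole. "hand" is the gripper command: -1 is fully open, 1 is shut, values between are in proportion, set as the call begins (left out, the last holds). The fingers move at their own pace and stop on an object; "squeeze" is the grip in N (left out, the last holds). Time passes only in rows, so rows that do not move let the fingers close. It gives the time, the measured TCP pose, the force and the opening at its end, in the units of the state.
- get_obs(): the state, without advancing time (a new reading comes with each control period).
- camera(name): name is "scene" or "side" or "wrist"; returns a dict with "img" (400x640x3 uint8, blue, green, red), "fov_y" (degrees; the focal length in pixels is half the picture's height over the tangent of half this angle, whatever the lens; pixels are square), "cx", "cy" (the principal point, pixels), "distortion" ([k1, k2, p1, p2, k3] as OpenCV has them; the pictures are not rectified), "R" (3x3) and "t" (3): a world point X has camera coordinates R X + t; the wrist camera has in their place "tool_from_camera" (4x4, takes a point from camera to tool coordinates, whose origin is the TCP and whose axes are the tool frame's). Camera axes: x right, y down, z forward; pixel columns grow to the right and rows downward; lengths in m; the calibration is good to about 2 mm. A picture is of the moment at which its call begins: read the wrist's pose just before it. There is no depth.
- workorder.hand_in(): hands the job in, once; it reports no verdict.
The state is a dict: "clock": time; "joint_pos": joint angles; "joint_velocities": joint speeds; "tau": joint torques, N m; "position": TCP position; "ee_rot": TCP orientation; "ft_force": force on the tool from outside, world axes, zero at the start; "torque": the same for the moment, N m; "grip_width": opening from 0.0 (shut) to 1.0 (fully open).
Only numpy, scipy, OpenCV 4.12 (cv2) and the standard library are available. Lean on these libraries where they do the work, as an engineer would, in place of code of your own. Each camera call takes 0.05 s, during which the arm holds its last target.

### The job

Weight down the full pickling crock: lay the long saddle-backed stone on the middle of its wooden board with the hollow facing up, then take the smaller stone that is propped on the round cobble and bed it, belly down and crosswise, in that hollow so that it lies level and touches nothing but the long stone. Put both stones down gently, without dropping or banging them, leave the round cobble where it is and do not knock the other kitchen things.

Things in the scene. Friction and masses are not known exactly. Their poses are not given: they have to be found in the camera images.
- crock: cylindrical cream stoneware crock, 122 mm tall, 221 mm across the rim, two small lug handles on opposite sides (270 mm over them); full and closed by the board inside it. Inner radius at the rim 98 mm. Fixed. Origin: centre of its underside, z up.
- board: round pale wooden board lying in the crock, 191 mm across, its upper face level, 104 mm above the crock's underside and 18 mm below its rim. Does not move. Origin: that of the crock.
- board_top (a point): centre of the board's upper face; z up.
- saddle_stone: long grey river stone, 136 mm long (x), 64 mm wide (y), 46 mm high, about 0.6 kg, flat foot; starts flat on the worktop, hollow up. A hollow crosses its back along y; beyond it stand humps 45 mm high at both ends. Its long sides are upright enough to be pinched at mid-length (64 mm). Origin: centre of the foot; z up out of the hollow.
- saddle_hollow (a point): centre of the hollow's floor, 33 mm above the long stone's foot and 3 mm along +x from its origin; axes as saddle_stone. The floor is level, 38 mm wide along x, and runs the stone's whole width along y; on both sides flanks rise from it at 35 degrees to the humps, 12 mm higher.
- cap_stone: smaller grey river stone, 103 mm long (x), 56 mm wide (y), 39 mm thick (z), about 0.36 kg. Sides upright from z = 10 to 33 mm, top slightly domed. Starts leaning, belly down: -x end on the worktop, the other half propped on the round cobble, its z axis leaning about 31 degrees from vertical, roughly away from the robot. Origin: middle of its belly; z towards the domed top.
- cap_belly (a point): middle of the cap stone's belly (its origin, same axes). The belly is a flat strip 26 mm wide along x; from its edges flanks rise at 35 degrees to the upright sides, which begin 10 mm above it.
- spare_stone: round grey cobble, 74 x 64 x 48 mm, about 0.22 kg, loose on the worktop; the cap stone leans on it. Not to be used. It may shift a little when the cap stone is taken. Origin: centre of its underside; its -x axis points to the cap stone's low end.
- pepper_mill: dark wooden pepper mill, 58 mm across, 170 mm tall, standing; origin at the centre of its underside.
- spice_jar: small glass jar with a screw cap, 46 mm across, 106 mm tall, standing; origin at the centre of its underside.
- glass_dish: round pale dish, 120 mm across, 59 mm tall; origin at the centre of its underside.
Things that resemble listed ones, but are neither listed nor needed, are in the scene too. What is shaped like the saddle_stone but pink is not meant. What is shaped like the cap_stone but pink is not meant.

How it is judged:
On the way:
1. the long stone rests flat on the middle of the board, hollow up, and has been let go (horizontal distance between saddle_stone and board_top below 0.025 m and z of saddle_stone in the frame of board_top between -0.006 and 0.006 m and angle between saddle_stone's own z axis and vertical below 0.12 rad and contact force between saddle_stone and board above 2 N and contact force between the fingers and saddle_stone below 0.1 N and linear speed of saddle_stone below 0.01 m/s), for 0.2 s.
At the end, for the whole second after the job is handed in: Long stone at rest flat on the board (tilt < 0.12 rad), hollow up, within 25 mm of its centre; cap stone on it alone, belly within 16 mm of the hollow's centre and < 5 mm above its floor, tilt < 0.15 rad, within 0.3 rad of the hollow's direction, off crock and board; both still (horizontal distance between saddle_stone and board_top below 0.025 m and z of saddle_stone in the frame of board_top between -0.006 and 0.006 m and angle between saddle_stone's own z axis and vertical below 0.12 rad and contact force between saddle_stone and board above 2 N and contact force between cap_stone and saddle_stone above 1 N and contact force between cap_stone and crock below 0.1 N and distance between cap_belly and saddle_hollow below 0.016 m and z of cap_belly in the frame of saddle_hollow below 0.005 m and angle between cap_stone's own z axis and vertical below 0.15 rad and angle between the x axis of cap_stone and the y axis of saddle_stone, either way round below 0.3 rad and linear speed of each of saddle_stone, cap_stone below 0.01 m/s and angular speed of each of cap_stone, saddle_stone below 0.1 rad/s); the robot touches nothing.
It fails at once if the long stone is dropped or banged onto the board or crock (over 60 N) (contact force between saddle_stone and crock above 60 N).
It fails at once if the cap stone is dropped or banged onto the long stone (over 60 N) (contact force between cap_stone and saddle_stone above 60 N).
It fails at once if the round cobble is carried off or pushed more than 6 cm (distance of spare_stone from where it was at the start of the episode above 0.06 m).
It fails at once if the robot knocks a bystander (over 5 N) (contact force between any of the fingers, the arm and pepper_mill above 5 N or contact force between any of the fingers, the arm and spice_jar above 5 N or contact force between any of the fingers, the arm and glass_dish above 5 N).
It also fails if it takes over 62 s, if anything falls off the work surface, if the arm or the gripper's body presses on something with over 40 N, if the wrist force passes 120 N, or if a joint passes its speed limit or range.

## Working session

There is one attempt and no reset: what is moved stays moved. The work goes in short steps, Python scripts to look and compute and a tool call to move; the robot and the scene stay as the last step left them, time stands still between calls to the robot, and variables do not carry over. Pictures are saved under pics/ and viewed, and the job is handed in when it is done.

Besides the shell and the picture viewer there is one more tool, called after "Call:" by a JSON object that holds its "op" and its "data", one argument or row to a line. play_rows: Moves the arm, as the interface text tells. Its arguments: {"type":"object","properties":{"increments":{"type":"string"},"hand":{"type":"number"},"squeeze":{"type":"number"}},"required":["increments"]}

```bash
mkdir -p pics; ls; python3 - <<'E'
from workcell import get_obs, camera, workorder, manip
import cv2, numpy as np
o=get_obs()
for k in o: print(k,np.round(o[k],3))
print(manip.finger_overhang)
for n in ["scene","side","wrist"]:
    c=camera(n); cv2.imwrite(f"pics/{n}0.png",c["img"])
    print(n,{k:np.round(v,3).tolist() for k,v in c.items() if k!="img"})
E
```

```text
pics
clock 0.0
joint_pos [ 0.653  0.333 -0.065  1.461  0.022  1.35  -0.089]
joint_velocities [ 0.     0.001 -0.     0.    -0.001 -0.     0.002]
tau [-0.0000e+00 -6.2545e+01  4.9000e-02 -3.9161e+01  1.6000e-02  1.0000e-02
 -0.0000e+00]
position [ 0.487 -0.391  0.208]
ee_rot [ 0.235  0.668 -0.234  0.667]
ft_force [-0.211 -1.027  0.022]
torque [ 0.013  0.026 -0.026]
grip_width 0.997
0.008
scene {'fov_y': 49.771, 'cx': 316.622, 'cy': 200.439, 'distortion': [-0.0, 0.0, 0.0, 0.0, 0.0], 'R': [[-0.68, -0.733, -0.025], [-0.313, 0.321, -0.894], [0.663, -0.6, -0.448]], 't': [0.344, 0.297, 0.784]}
side {'fov_y': 45.073, 'cx': 316.734, 'cy': 204.009, 'distortion': [-0.007, 0.0, 0.0, 0.0, 0.0], 'R': [[0.015, -1.0, 0.019], [-0.469, -0.024, -0.883], [0.883, 0.005, -0.469]], 't': [-0.074, 0.384, 0.922]}
wrist {'fov_y': 63.56, 'cx': 322.354, 'cy': 201.078, 'distortion': [-0.006, 0.0, 0.0, 0.0, 0.0], 'tool_from_camera': [[0.0, -0.308, 0.951, -0.164], [0.001, -0.951, -0.308, 0.079], [1.0, 0.001, 0.0, -0.001], [0.0, 0.0, 0.0, 1.0]]}
```

View pics/scene0.png

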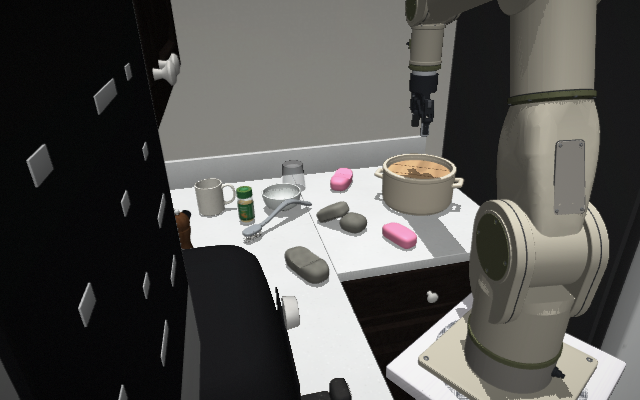

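View pics/side0.png

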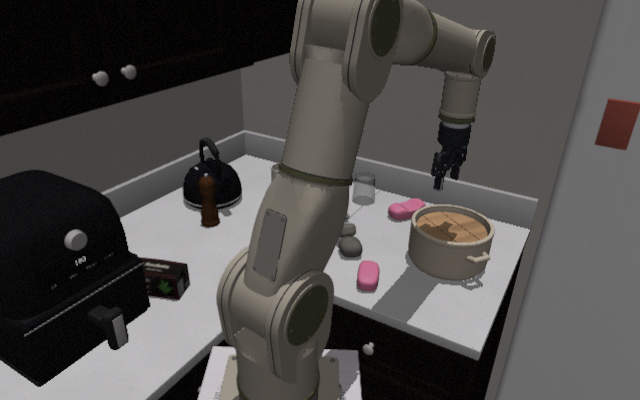

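View pics/wrist0.png

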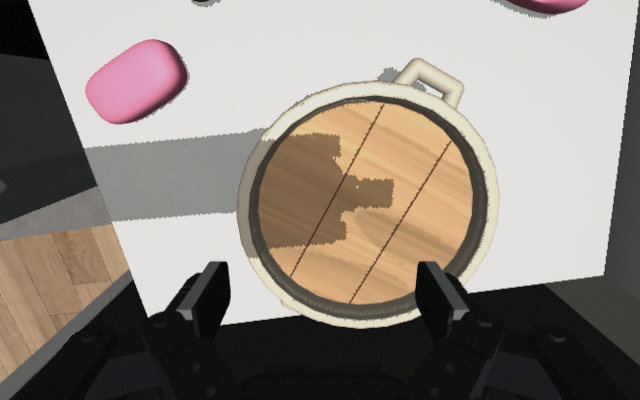

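Scene view: the candidates are the long grey stone (307,264), the small grey stone (333,211) leaning on the grey cobble (352,222), a pink one (399,235) and another pink one (342,180). The grey ones match the description. The wrist view shows the crock's board centred near (365,200). Next I'll write helpers and measure.

```bash
cat > h.py <<'E'
from workcell import get_obs, camera, workorder, manip
import cv2, numpy as np
from scipy.spatial.transform import Rotation as Ro
def grab(n,save=None):
    o=get_obs(); c=camera(n)
    h,w=c["img"].shape[:2]; f=h/2/np.tan(np.radians(c["fov_y"])/2)
    K=np.array([[f,0,c["cx"]],[0,f,c["cy"]],[0,0,1.]]); d=np.array(c["distortion"])
    if "R" in c: R=np.array(c["R"]); t=np.array(c["t"]).ravel()
    else:
        T=np.eye(4);T[:3,:3]=Ro.from_quat(o["ee_rot"]).as_matrix();T[:3,3]=o["position"]
        W=np.linalg.inv(T@np.array(c["tool_from_camera"])); R=W[:3,:3];t=W[:3,3]
    if save: cv2.imwrite(save,c["img"])
    return dict(img=c["img"],K=K,d=d,R=R,t=t)
def ray(c,uv):
    uv=np.asarray(uv,float).reshape(-1,1,2)
    p=cv2.undistortPoints(uv,c["K"],c["d"]).reshape(-1,2)
    D=np.c_[p,np.ones(len(p))]@c["R"]; D/=np.linalg.norm(D,axis=1)[:,None]
    return -c["R"].T@c["t"],D
def onz(c,uv,z):
    C,D=ray(c,uv); return C+D*((z-C[2])/D[:,2])[:,None]
def proj(c,X):
    p,_=cv2.projectPoints(np.asarray(X,float).reshape(-1,1,3),cv2.Rodrigues(c["R"])[0],c["t"],c["K"],c["d"]); return p.reshape(-1,2)
def tri(c1,u1,c2,u2):
    a,d=ray(c1,u1);b,e=ray(c2,u2);d=d[0];e=e[0]
    s=np.linalg.lstsq(np.c_[d,-e],b-a,rcond=None)[0]
    p,q=a+s[0]*d,b+s[1]*e; return (p+q)/2,np.linalg.norm(p-q)
E
python3 - <<'E'
from h import *
s=grab("scene");w=grab("wrist");d=grab("side")
for n,uv,z in [("saddle",(307,262),.03),("s end1",(290,250),.03),("s end2",(326,280),.03),("cap",(333,211),.03),("cob",(352,222),.03),("pink1",(399,235),.02),("pink2",(342,180),.02),("jar",(245,220),0),("dish",(282,195),.05),("mug",(210,210),0),("glass",(292,188),0),("mill?",(182,245),0)]:
    print(n,np.round(onz(s,[uv],z)[0],3))
for n,uv,z in [("mill",(210,222),0),("cobside",(350,246),.03),("crock",(450,222),.122),("capside",(345,225),.04)]:
    print(n,np.round(onz(d,[uv],z)[0],3))
# board in wrist
hsv=cv2.cvtColor(w["img"],cv2.COLOR_BGR2HSV)
m=((hsv[...,1]>75)&(hsv[...,0]<25)&(hsv[...,2]>60)).astype(np.uint8)
m[:,:230]=0
m=cv2.morphologyEx(m,cv2.MORPH_OPEN,np.ones((5,5)))
cs=max(cv2.findContours(m,0,cv2.CHAIN_APPROX_NONE)[0],key=cv2.contourArea)
cs=cv2.convexHull(cs)
for z in (.104,):
    P=onz(w,cs.reshape(-1,2),z)[:,:2]
    (x,y),r=cv2.minEnclosingCircle(P.astype(np.float32)); A=np.c_[2*P,np.ones(len(P))]
    q=np.linalg.lstsq(A,(P**2).sum(1),rcond=None)[0];print("board",x,y,r,q[:2],np.sqrt(q[2]+q[:2]@q[:2]))
v=w["img"].copy();cv2.drawContours(v,[cs],-1,(0,0,255),1);cv2.imwrite("pics/b.png",v)
x0=s["img"][140:300,160:480];cv2.imwrite("pics/sc.png",cv2.resize(x0,(800,400),interpolation=cv2.INTER_CUBIC))
x0=d["img"][130:310,180:500];cv2.imwrite("pics/sd.png",cv2.resize(x0,(800,450),interpolation=cv2.INTER_CUBIC))
E
```

```text
saddle [0.463 0.071 0.03 ]
s end1 [0.532 0.066 0.03 ]
s end2 [0.38  0.087 0.03 ]
cap [ 0.603 -0.156  0.03 ]
cob [ 0.519 -0.147  0.03 ]
pink1 [ 0.393 -0.197  0.02 ]
pink2 [ 0.756 -0.351  0.02 ]
jar [0.791 0.029 0.   ]
dish [ 0.762 -0.094  0.05 ]
mug [0.924 0.07  0.   ]
glass [ 0.864 -0.215  0.   ]
mill? [0.797 0.231 0.   ]
mill [0.683 0.275 0.   ]
cobside [ 0.517 -0.16   0.03 ]
crock [ 0.506 -0.426  0.122]
capside [ 0.616 -0.149  0.04 ]
board 0.5044008493423462 -0.4277927875518799 0.09498203545808792 [ 0.50448986 -0.42791555] 0.09449866970166247
```

View pics/sc.png

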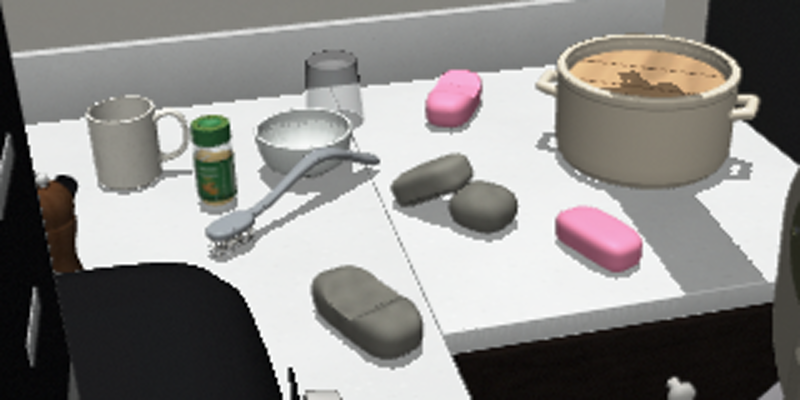

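View pics/b.png

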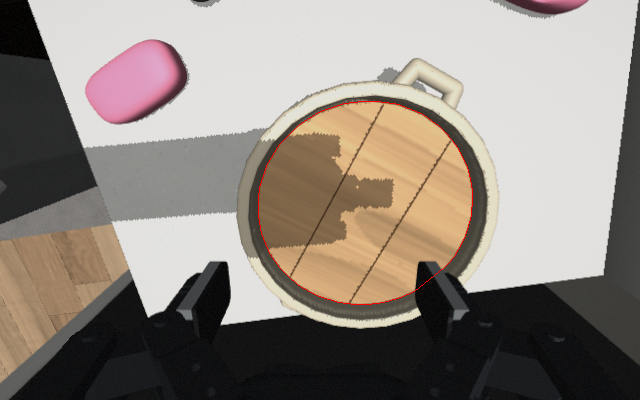

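View pics/sd.png

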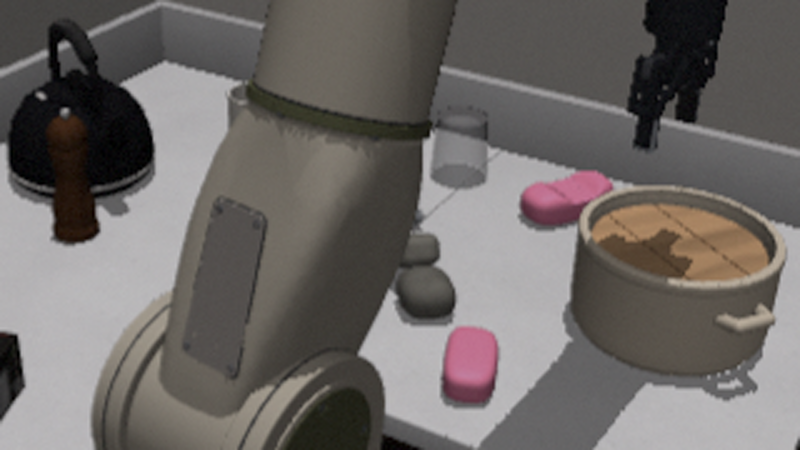

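```bash
cat >> h.py <<'E'
def rows(target,zdir=None,n=None):
    """print tool frame increments to world target; zdir = world xy direction jaws should align with"""
    o=get_obs();M=Ro.from_quat(o["ee_rot"]).as_matrix();p=np.array(o["position"])
    L=M.T@(np.array(target)-p); print("tool-axis shift",np.round(L,4))
    if zdir is not None:
        z=M.T@np.array([zdir[0],zdir[1],0.]);a=np.arctan2(-z[1],z[2]);a=(a+np.pi/2)%np.pi-np.pi/2
        print("turn about x",round(a,4))
        c,s=np.cos(a),np.sin(a)
        print("shift in turned frame",np.round([L[0],c*L[1]+s*L[2],-s*L[1]+c*L[2]],4))
E
python3 - <<'E'
from h import *
M=Ro.from_quat(get_obs()["ee_rot"]).as_matrix();print(np.round(M,3))
rows([.57,-.2,.27],[0,1])
rows([.46,.07,.27],[0,1])
E
```

```text
[[-0.     0.626  0.78 ]
 [ 0.     0.78  -0.626]
 [-1.    -0.    -0.   ]]
tool-axis shift [-0.0611  0.2006 -0.0551]
turn about x 0.8949
shift in turned frame [-0.0611  0.0825 -0.191 ]
tool-axis shift [-0.061   0.3424 -0.3098]
turn about x 0.8949
shift in turned frame [-0.061  -0.0275 -0.461 ]
```

Call:
{"op": "play_rows", "data": {
  "increments": "-0.01 0 0 0.149;-0.01 0 0 0.149;-0.01 0 0 0.149;-0.01 0 0 0.149;-0.01 0 0 0.149;-0.01 0 0 0.149;0 0.03 -0.04 0;0 0.03 -0.04 0;0 0.03 -0.04 0;0 0.03 -0.04 0;0 0.01 -0.03 0;0 0 0 0",
  "hand": -1,
  "squeeze": 40
}}

```text
clock: 1.5
position: [0.6227, -0.199, 0.2694]
ee_rot: [-0.505, -0.495, 0.506, -0.494]
ft_force: [-0.7, 0.7, 0.4]
grip_width: 1.003
```

```bash
python3 - <<'E'
from h import *
w=grab("wrist","pics/w1.png"); np.save("w1.npy",w,allow_pickle=True)
print(get_obs()["position"]);M=Ro.from_quat(get_obs()["ee_rot"]).as_matrix();print(np.round(M,3))
rows([.52,.07,.27],[0,1])
E
```

```text
[ 0.62187192 -0.20143677  0.26925584]
[[-0.003  1.    -0.024]
 [ 0.    -0.024 -1.   ]
 [-1.    -0.003 -0.   ]]
tool-axis shift [-0.0004 -0.1085 -0.2689]
turn about x -0.0244
shift in turned frame [-0.0004 -0.1019 -0.2714]
```

View pics/w1.png

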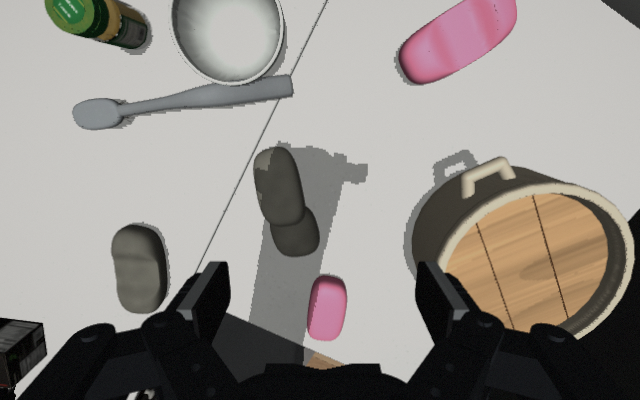

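The wrist view shows the long grey stone at (140,268), the grey cap at (278,187) on the cobble (296,230), the brush at (180,100), the dish at (228,35) and the pink decoys at (460,40) and (327,308). I'm moving over to view the long stone close up.

Call:
{"op": "play_rows", "data": {
  "increments": "0 -0.015 -0.045 -0.024;0 -0.015 -0.045 0;0 -0.015 -0.045 0;0 -0.015 -0.045 0;0 -0.015 -0.045 0;0 -0.015 -0.045 0;0 0 0 0"
}}

```text
clock: 2.25
position: [0.5293, 0.0663, 0.2676]
ee_rot: [-0.501, -0.496, 0.506, -0.497]
ft_force: [0.3, -0.8, -0.3]
grip_width: 1.002
```

```bash
python3 - <<'E'
from h import *
w=grab("wrist","pics/w2.png"); np.save("w2.npy",w,allow_pickle=True)
print(get_obs()["position"])
E
```

```text
[0.5302869  0.062434   0.26750144]
```

View pics/w2.png

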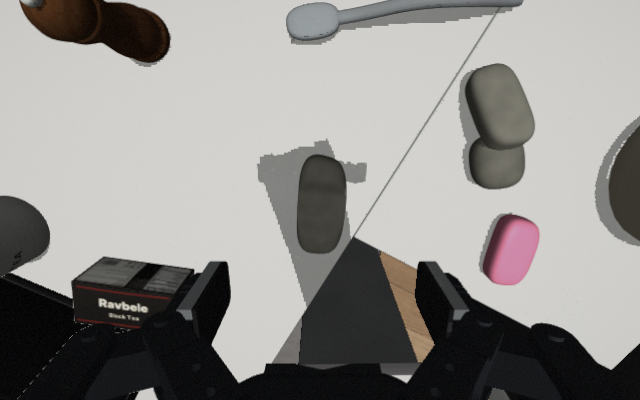

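```bash
cat >> h.py <<'E'
def blob(c,seed,box,vmax,save=None):
    x0,y0,x1,y1=box
    hsv=cv2.cvtColor(c["img"],cv2.COLOR_BGR2HSV)
    m=(hsv[...,2]<vmax).astype(np.uint8); k=np.zeros_like(m);k[y0:y1,x0:x1]=1;m*=k
    m=cv2.morphologyEx(m,cv2.MORPH_OPEN,np.ones((3,3)))
    for cn in cv2.findContours(m,cv2.RETR_EXTERNAL,cv2.CHAIN_APPROX_NONE)[0]:
        if cv2.pointPolygonTest(cn,seed,False)>=0:
            if save:
                v=c["img"].copy();cv2.drawContours(v,[cn],-1,(0,0,255),1);cv2.imwrite(save,v)
            return cn.reshape(-1,2).astype(float)
E
python3 - <<'E'
from h import *
w1=np.load("w1.npy",allow_pickle=True).item();w2=np.load("w2.npy",allow_pickle=True).item()
for c,pts in ((w1,[(140,268),(168,260),(195,268),(240,200),(278,187),(262,160)]),(w2,[(322,205),(322,165),(290,190),(340,150),(500,100),(497,165),(497,145)])):
    h=cv2.cvtColor(c["img"],cv2.COLOR_BGR2HSV)
    for p in pts: print(p,h[p[1],p[0]])
print("tea",np.round(onz(w2,[(192,270),(100,258)],.06),3),np.round(onz(w2,[(180,320)],.0),3), "edge",np.round(onz(w2,[(352,237),(278,360)],0),3))
E
```

```text
(140, 268) [ 27  25 102]
(168, 260) [ 40   6 123]
(195, 268) [ 30   5 197]
(240, 200) [ 20   8 202]
(278, 187) [26 25 70]
(262, 160) [ 25  25 110]
(322, 205) [25 24 63]
(322, 165) [26 32 64]
(290, 190) [ 30   4 130]
(340, 150) [ 15   7 212]
(500, 100) [ 28  26 116]
(497, 165) [ 27  25 114]
(497, 145) [30 20 64]
tea [[0.395 0.237 0.06 ]
 [0.415 0.353 0.06 ]] [[0.271 0.297 0.   ]] edge [[0.412 0.024 0.   ]
 [0.188 0.145 0.   ]]
```

```bash
cat >> h.py <<'E'
def stone(c,seed,box,save=None,smin=15,vmax=150):
    x0,y0,x1,y1=box
    b=cv2.GaussianBlur(c["img"],(3,3),0);hsv=cv2.cvtColor(b,cv2.COLOR_BGR2HSV)
    m=((hsv[...,2]<vmax)&(hsv[...,1]>=smin)&(hsv[...,0]>15)&(hsv[...,0]<45)).astype(np.uint8)
    k=np.zeros_like(m);k[y0:y1,x0:x1]=1;m*=k
    m=cv2.morphologyEx(cv2.morphologyEx(m,cv2.MORPH_CLOSE,np.ones((3,3))),cv2.MORPH_OPEN,np.ones((5,5)))
    for cn in cv2.findContours(m,cv2.RETR_EXTERNAL,cv2.CHAIN_APPROX_NONE)[0]:
        if cv2.pointPolygonTest(cn,seed,False)>=0:
            if save:
                v=c["img"].copy();cv2.drawContours(v,[cn],-1,(0,0,255),1);cv2.imwrite(save,v)
            return cn.reshape(-1,2).astype(float)
def rect(P):
    (x,y),(a,b),t=cv2.minAreaRect(P[:,:2].astype(np.float32))
    q=cv2.boxPoints(((x,y),(a,b),t)); e=[q[1]-q[0],q[2]-q[1]]; e=max(e,key=np.linalg.norm)
    if e[0]<0:e=-e
    return np.array([x,y]),max(a,b),min(a,b),np.degrees(np.arctan2(e[1],e[0]))
E
python3 - <<'E'
from h import *
w1=np.load("w1.npy",allow_pickle=True).item();w2=np.load("w2.npy",allow_pickle=True).item()
s1=stone(w1,(140,268),(90,210,180,320),"pics/s1.png");s2=stone(w2,(322,205),(270,140,370,280),"pics/s2.png")
for z in (.0,.02,.03,.045):
    for n,c,s in(("w1",w1,s1),("w2",w2,s2)): 
        r=rect(onz(c,s,z)); print(z,n,np.round(r[0],4),np.round(r[1:],4))
f=lambda s:((s.min(0)+s.max(0))/2)
print("tri",tri(w1,[f(s1)],w2,[f(s2)]))
im=np.hstack([cv2.imread("pics/s1.png")[200:330,80:280],cv2.imread("pics/s2.png")[140:270,220:420]])
cv2.imwrite("pics/ss.png",cv2.resize(im,(800,260),interpolation=cv2.INTER_NEAREST))
E
```

```text
0.0 w1 [0.4537 0.0834] [ 0.1526  0.0789 -5.745 ]
0.0 w2 [0.4596 0.0688] [ 0.1452  0.0667 -6.0405]
0.02 w1 [0.4652 0.0703] [ 0.1456  0.0752 -5.745 ]
0.02 w2 [0.4665 0.0687] [ 0.1385  0.0636 -6.0405]
0.03 w1 [0.4709 0.0637] [ 0.1421  0.0734 -5.745 ]
0.03 w2 [0.47   0.0686] [ 0.1351  0.0621 -6.0405]
0.045 w1 [0.4795 0.0539] [ 0.1368  0.0707 -5.745 ]
0.045 w2 [0.4752 0.0686] [ 0.13    0.0597 -6.0405]
tri (array([0.47174098, 0.06833613, 0.02424855]), np.float64(0.0004552054472765741))
```

View pics/ss.png

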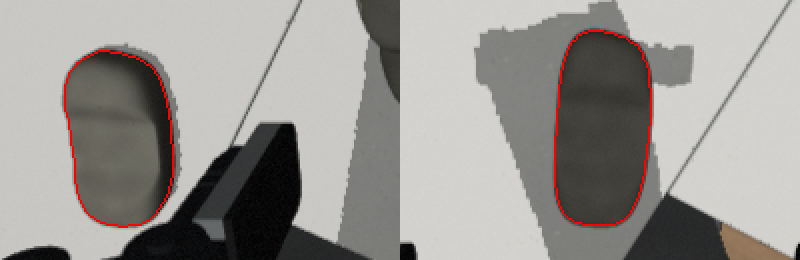

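```bash
python3 - <<'E'
from h import *
rows([.4685,.0686,.014],[.1045,.9945])
E
```

```text
tool-axis shift [ 0.2537 -0.061  -0.0067]
turn about x 0.086
shift in turned frame [ 0.2537 -0.0614 -0.0014]
```

Call:
{"op": "play_rows", "data": {
  "increments": "0.03 -0.02 -0.003 0.086;0.04 -0.02 0 0;0.04 -0.02 0 0;0.04 0 0 0;0.02 0 0 0;0 0 0 0"
}}

```text
clock: 2.9
position: [0.4711, 0.0562, 0.0935]
ee_rot: [-0.528, -0.465, 0.532, -0.471]
ft_force: [1.0, -1.1, 0.6]
grip_width: 0.999
```

```bash
python3 - <<'E'
from h import *
w=grab("wrist","pics/w3.png"); np.save("w3.npy",w,allow_pickle=True)
print(get_obs()["position"])
s=stone(w,(322,240),(200,140,450,390),"pics/w3.png")
for z in (.02,.033): print(rect(onz(w,s,z)))
rows([.4685,.0686,.014],[.1045,.9945])
E
```

```text
[0.47197204 0.05617861 0.09486142]
(array([0.4586373 , 0.07010211]), 0.12747244536876678, 0.06522174924612045, np.float32(-5.7470965))
(array([0.46359158, 0.06891559]), 0.12048768252134323, 0.061647992581129074, np.float32(-5.7471004))
tool-axis shift [ 0.0807 -0.0054 -0.0126]
turn about x -0.0203
shift in turned frame [ 0.0807 -0.0051 -0.0127]
```

View pics/w3.png

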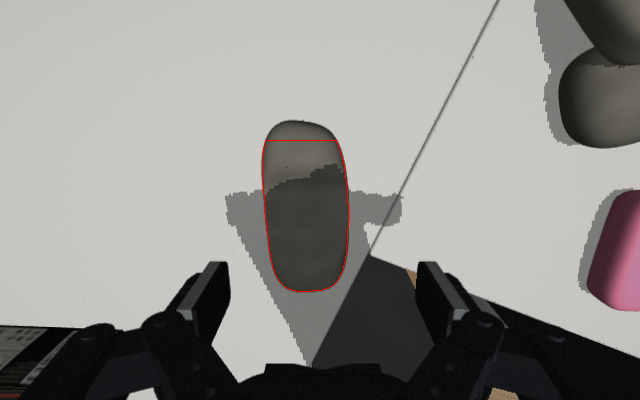

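```bash
python3 - <<'E'
from h import *
w=np.load("w3.npy",allow_pickle=True).item()
s=stone(w,(322,240),(200,80,450,390))
for z in (.015,.02,.033): print(rect(onz(w,s,z)))
rows([.4685,.069,.014],[.1,.995])
E
```

```text
(array([0.46336612, 0.06989723]), 0.14349515736103058, 0.06659059971570969, np.float32(-5.705872))
(array([0.46513471, 0.06945452]), 0.1405334770679474, 0.06521620601415634, np.float32(-5.7058697))
(array([0.46973297, 0.06830349]), 0.13283313810825348, 0.06164273992180824, np.float32(-5.7058706))
tool-axis shift [ 0.0807 -0.0054 -0.013 ]
turn about x -0.0249
shift in turned frame [ 0.0807 -0.0051 -0.0132]
```

Call:
{"op": "play_rows", "data": {
  "increments": "0.01 -0.006 -0.013 -0.025;0 0 0 0"
}}

```text
clock: 3.15
position: [0.4694, 0.0696, 0.0863]
ee_rot: [-0.524, -0.47, 0.525, -0.478]
ft_force: [-0.3, 0.5, 0.4]
grip_width: 1.0
```

```bash
python3 - <<'E'
from h import *
rows([.4675,.069,.014],[.1,.995])
E
```

```text
tool-axis shift [ 0.0723 -0.0024  0.0001]
turn about x -0.0008
shift in turned frame [ 0.0723 -0.0024  0.0001]
```

Call:
{"op": "play_rows", "data": {
  "increments": "0.03 -0.002 0 0;0.025 0 0 0;0.015 0 0 0;0.002 0 0 0;0 0 0 0"
}}

```text
clock: 3.65
position: [0.4737, 0.071, 0.018]
ee_rot: [0.527, 0.469, -0.521, 0.481]
ft_force: [0.2, -1.0, -0.1]
grip_width: 0.998
```

```bash
python3 - <<'E'
from h import *
grab("wrist","pics/w4.png");rows([.4675,.069,.014],[.1,.995])
E
```

```text
tool-axis shift [ 0.0041 -0.0062  0.0026]
turn about x 0.0017
shift in turned frame [ 0.0041 -0.0062  0.0027]
```

View pics/w4.png

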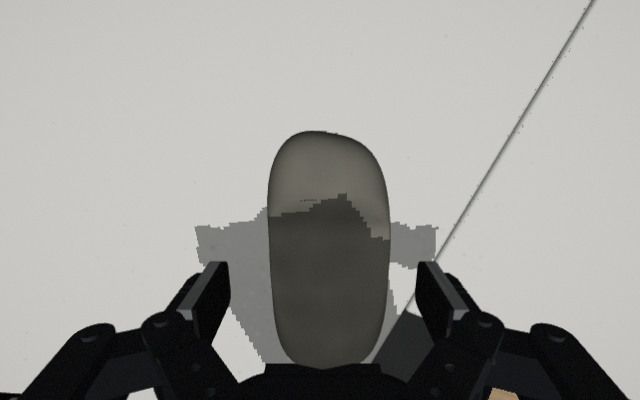

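The fingers straddle the long stone at mid-length, with its outline at columns 268–390 between pads at 228 and 420. Closing now.

Call:
{"op": "play_rows", "data": {
  "increments": "0.003 -0.006 0.002 0;0 0 0 0"
}}

```text
clock: 3.9
position: [0.4686, 0.0698, 0.0168]
ee_rot: [0.528, 0.468, -0.52, 0.482]
ft_force: [0.6, 0.5, 0.2]
grip_width: 1.0
```

Call:
{"op": "play_rows", "data": {
  "increments": "0 0 0 0;0 0 0 0;0 0 0 0;0 0 0 0;0 0 0 0;0 0 0 0;0 0 0 0",
  "hand": 1,
  "squeeze": 60
}}

```text
clock: 4.6
position: [0.4695, 0.0699, 0.0183]
ee_rot: [0.529, 0.467, -0.519, 0.482]
ft_force: [-0.8, 0.4, 0.5]
grip_width: 0.001
```

```bash
python3 - <<'E'
from h import *
grab("wrist","pics/w5.png");rows([.4675,.069,.014],[.1,.995]);o=get_obs();print(o["grip_width"],o["ft_force"])
E
```

```text
tool-axis shift [ 0.0042 -0.002   0.001 ]
turn about x 0.0016
shift in turned frame [ 0.0042 -0.002   0.0011]
0.0008044109528888072 [ 0.17344164 -0.63448649 -0.02197098]
```

View pics/w5.png

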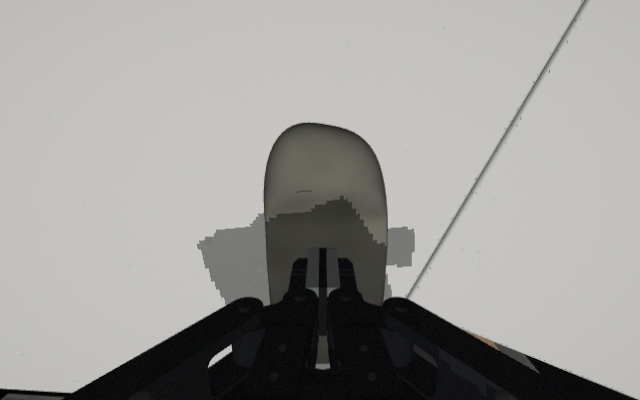

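```bash
python3 - <<'E'
from h import *
c=camera("wrist");w=grab("wrist");T=np.linalg.inv(np.array(c["tool_from_camera"]))
print(np.round(np.array(c["tool_from_camera"]),4))
for p in [(0,0,0),(.008,0,0),(-.011,0,0),(.008,0,.0425),(.008,0,-.0425),(-.005,0,.0425),(-.005,0,-.0425),(-.05,0,0.0425),(.008,.011,.0425),(.008,-.011,.0425),(.008,.011,0),(.008,-.011,0)]:
    q=T[:3,:3]@p+T[:3,3]; print(p,np.round(q,3),np.round((w["K"]@(q/q[2]))[:2]))
print(manip.finger_overhang,[a for a in dir(manip) if a[0]!="_"])
s=grab("scene","pics/sc2.png");d=grab("side","pics/sd2.png")
im=cv2.resize(s["img"][180:320,230:430],(800,560),interpolation=cv2.INTER_CUBIC);cv2.imwrite("pics/sc2.png",im)
E
```

```text
[[ 7.000e-04 -3.083e-01  9.513e-01 -1.635e-01]
 [ 9.000e-04 -9.513e-01 -3.083e-01  7.880e-02]
 [ 1.000e+00  1.000e-03 -4.000e-04 -5.000e-04]
 [ 0.000e+00  0.000e+00  0.000e+00  1.000e+00]]
(0, 0, 0) [0.001 0.025 0.18 ] [323. 245.]
(0.008, 0, 0) [0.001 0.022 0.187] [323. 239.]
(-0.011, 0, 0) [0.001 0.028 0.169] [323. 254.]
(0.008, 0, 0.0425) [0.043 0.022 0.187] [396. 239.]
(0.008, 0, -0.0425) [-0.042  0.022  0.187] [250. 239.]
(-0.005, 0, 0.0425) [0.043 0.026 0.175] [402. 249.]
(-0.005, 0, -0.0425) [-0.042  0.026  0.175] [245. 249.]
(-0.05, 0, 0.0425) [0.043 0.04  0.132] [427. 299.]
(0.008, 0.011, 0.0425) [0.043 0.012 0.184] [398. 221.]
(0.008, -0.011, 0.0425) [0.043 0.033 0.191] [395. 256.]
(0.008, 0.011, 0) [0.001 0.012 0.184] [323. 221.]
(0.008, -0.011, 0) [0.001 0.033 0.191] [323. 256.]
0.008 ['MotionError', 'finger_overhang']
```

View pics/sc2.png

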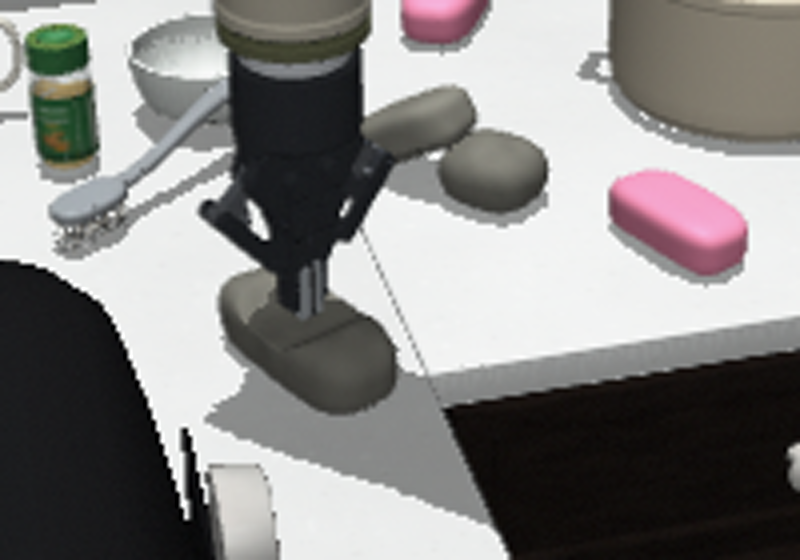

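```bash
python3 - <<'E'
from h import *
w=grab("wrist");s=grab("scene");o=get_obs();p=np.array(o["position"]);M=Ro.from_quat(o["ee_rot"]).as_matrix()
for uw in ((323,249),(311,249),(335,249)):
    X,e=tri(w,[uw],s,[(230+312/4,180+316/4)]);print(np.round(X,4),e,"tool",np.round(M.T@(X-p),4))
print("TCP in scene crop",(proj(s,[p,p+M[:,0]*.008,p-M[:,0]*.025])-[230,180])*4)
print("hollow top pts", [np.round(onz(s,[(230+u/4,180+v/4)],.033)[0],3) for u,v in((345,335),(280,315),(240,300))])
E
python3 - <<'E'
import cv2
im=cv2.imread('pics/w5.png')[220:400,180:470];cv2.imwrite('pics/w5c.png',cv2.resize(im,(800,497)))
im=cv2.imread('pics/w4.png')[220:400,150:500];cv2.imwrite('pics/w4c.png',cv2.resize(im,(800,411)))
E
```

```text
[0.4705 0.0663 0.0312] 0.008536361117154195 tool [-0.0128  0.0016  0.0035]
[0.4701 0.0702 0.0326] 0.01395966806581184 tool [-0.0143  0.0008 -0.0003]
[0.471  0.0624 0.0299] 0.003059400146111131 tool [-0.0115  0.0025  0.0074]
TCP in scene crop [[302.68455532 338.80075185]
 [303.02620798 349.50656514]
 [301.60096421 304.84565027]]
hollow top pts [array([0.439, 0.063, 0.033]), array([0.482, 0.077, 0.033]), array([0.511, 0.083, 0.033])]
```

View pics/w5c.png

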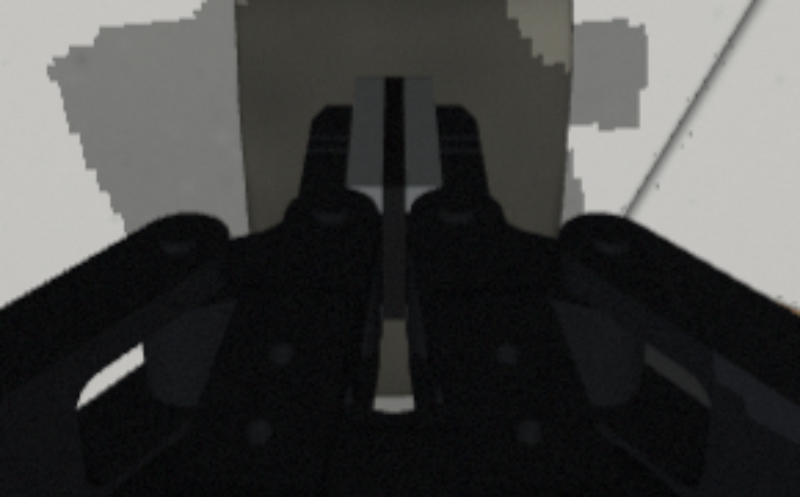

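View pics/w4c.png

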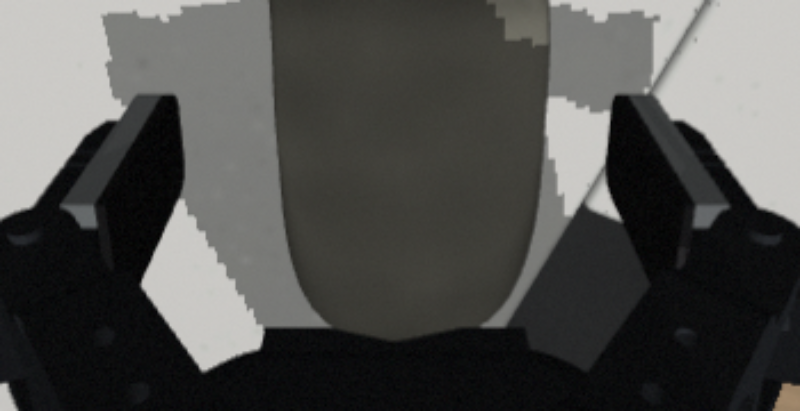

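The fingers shut in the hollow without gripping. Triangulating the tips puts them about 20–25 mm behind the stated TCP when shut and about 35 mm when open, so the stated 8 mm overhang doesn't hold. The stone hasn't moved. I'll raise, open and go deeper, checking as I go.

Call:
{"op": "play_rows", "data": {
  "increments": "-0.04 0 0 0;-0.02 0 0 0;0 0 0 0;0 0 0 0",
  "hand": 1
}}

```text
clock: 5.35
position: [0.4673, 0.0702, 0.0792]
ee_rot: [0.528, 0.468, -0.52, 0.482]
ft_force: [0.5, -0.4, -1.0]
grip_width: 0.001
```

Call:
{"op": "play_rows", "data": {
  "increments": "0 0 0 0;0 0 0 0;0 0 0 0;0 0 0 0;0 0 0 0;0 0 0 0",
  "hand": -1
}}

```text
clock: 5.95
position: [0.4653, 0.0698, 0.0757]
ee_rot: [0.526, 0.469, -0.521, 0.481]
ft_force: [0.4, -0.7, -1.4]
grip_width: 0.992
```

```bash
python3 - <<'E'
from h import *
w=grab("wrist","pics/w6.png"); np.save("w6.npy",w,allow_pickle=True)
s=stone(w,(322,240),(200,80,450,390),"pics/w6.png")
for z in (.02,.033): print(rect(onz(w,s,z)))
rows([.4675,.069,-.02],[.1,.995])
sc=grab("scene","pics/sc3.png");cv2.imwrite("pics/sc3.png",cv2.resize(sc["img"][180:320,230:430],(800,560),interpolation=cv2.INTER_CUBIC))
E
```

```text
(array([0.46509367, 0.06882483]), 0.1403057724237442, 0.06532972306013107, np.float32(-5.494689))
(array([0.46956971, 0.06852764]), 0.13203708827495575, 0.061479631811380386, np.float32(-5.4946594))
tool-axis shift [ 0.0958  0.0006 -0.    ]
turn about x 0.0018
shift in turned frame [ 0.0958  0.0006 -0.    ]
```

View pics/sc3.png

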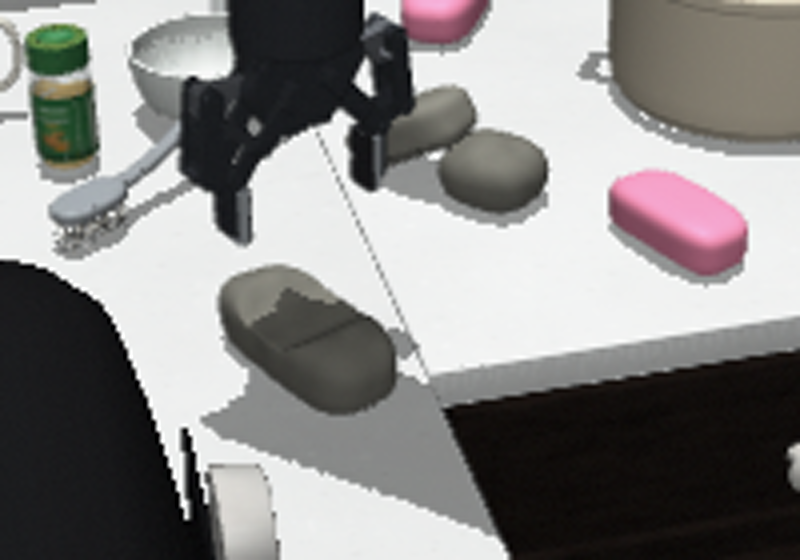

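Call:
{"op": "play_rows", "data": {
  "increments": "0.03 0 0 0;0.025 0 0 0;0.015 0 0 0;0.01 0 0 0;0 0 0 0"
}}

```text
clock: 6.55
position: [0.4684, 0.0695, -0.0056]
ee_rot: [0.528, 0.468, -0.52, 0.481]
ft_force: [-0.3, -0.4, 0.9]
grip_width: 0.996
```

```bash
python3 - <<'E'
from h import *
rows([.4675,.069,-.02],[.1,.995])
w=grab("wrist","pics/w7.png")
sc=grab("scene");cv2.imwrite("pics/sc4.png",cv2.resize(sc["img"][180:320,230:430],(800,560),interpolation=cv2.INTER_CUBIC))
E
```

```text
tool-axis shift [ 0.0144 -0.0012  0.0005]
turn about x 0.0017
shift in turned frame [ 0.0144 -0.0012  0.0005]
```

View pics/sc4.png

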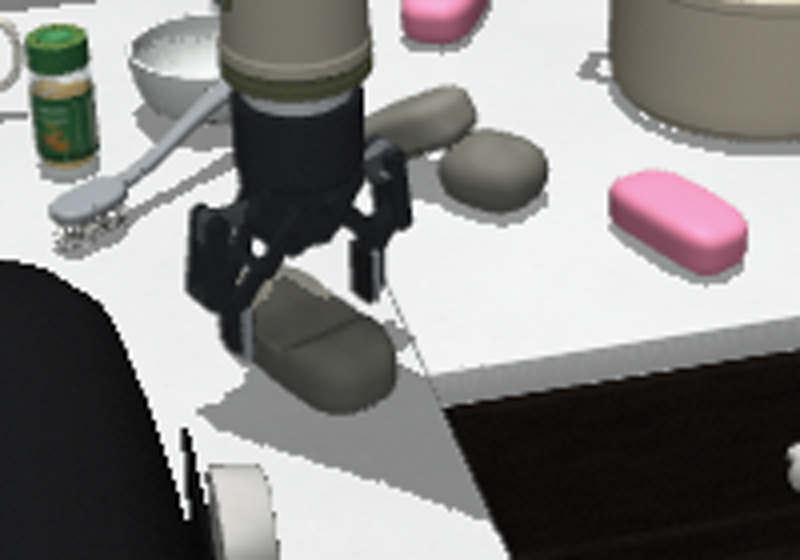

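View pics/w7.png

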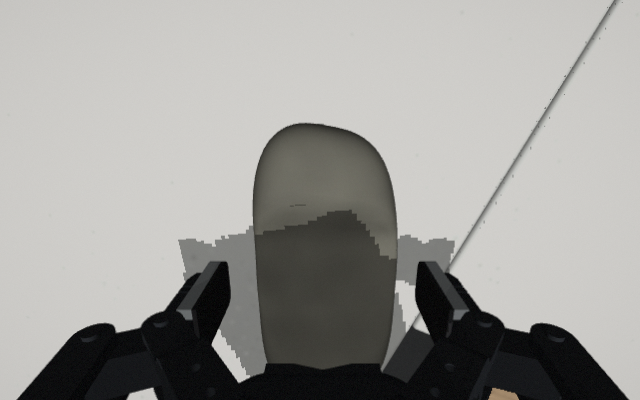

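Call:
{"op": "play_rows", "data": {
  "increments": "0.01 0 0 0;0.009 0 0 0;0.004 0 0 0;0 0 0 0"
}}

```text
clock: 7.05
position: [0.4717, 0.0698, -0.0271]
ee_rot: [0.529, 0.467, -0.519, 0.483]
ft_force: [0.1, 0.4, 0.4]
grip_width: 1.0
```

Call:
{"op": "play_rows", "data": {
  "increments": "0 0 0 0;0 0 0 0;0 0 0 0;0 0 0 0;0 0 0 0",
  "hand": 1,
  "squeeze": 60
}}

```text
clock: 7.55
position: [0.4723, 0.0694, -0.0265]
ee_rot: [0.53, 0.466, -0.519, 0.483]
ft_force: [1.3, 0.6, -1.2]
grip_width: 0.72
```

```bash
python3 - <<'E'
from h import *
rows([.4675,.069,-.02],[.1,.995])
w=grab("wrist","pics/w8.png");print(get_obs()["ft_force"],get_obs()["grip_width"])
sc=grab("scene");cv2.imwrite("pics/sc5.png",cv2.resize(sc["img"][180:320,230:430],(800,560),interpolation=cv2.INTER_CUBIC))
E
```

```text
tool-axis shift [-0.0066 -0.0046  0.0009]
turn about x 0.0011
shift in turned frame [-0.0066 -0.0046  0.0009]
[ 0.57667808  0.89624901 -2.78477838] 0.7213989960366971
```

View pics/sc5.png

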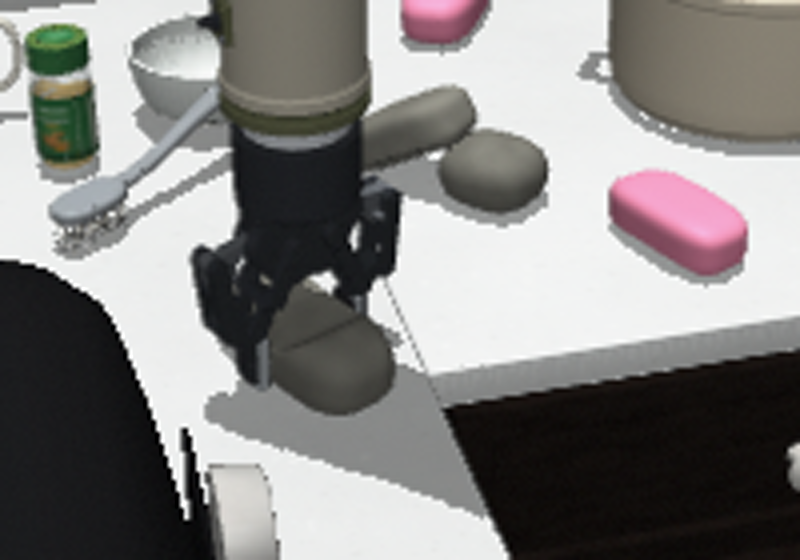

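View pics/w8.png

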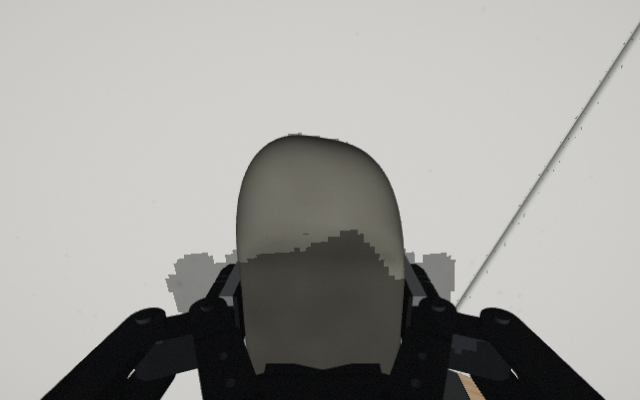

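The grip holds at 0.72, about 61 mm, which matches the stone's width. Lifting and carrying.

Call:
{"op": "play_rows", "data": {
  "increments": "-0.01 0 0 0;-0.02 0 0 0;-0.03 0 0 0;-0.04 0 0 0;-0.04 0 0 0;-0.04 0 0 0;-0.03 0 0 0;-0.02 0 0 0;0 0 0 0"
}}

```text
clock: 8.55
position: [0.458, 0.0702, 0.2116]
ee_rot: [0.525, 0.47, -0.523, 0.48]
ft_force: [0.4, -1.0, -7.3]
grip_width: 0.72
```

```bash
python3 - <<'E'
from h import *
rows([.505,-.428,.2],[.1,.995])
o=get_obs();print(o["ft_force"],o["torque"],o["grip_width"],o["joint_pos"])
w=grab("wrist","pics/w9.png");np.save("w9.npy",w,allow_pickle=True)
E
```

```text
tool-axis shift [0.0164 0.0948 0.4912]
turn about x 0.0032
shift in turned frame [0.0164 0.0964 0.4909]
[ 0.41634748 -1.01822906 -7.31257823] [ 0.06613023 -0.04337248 -0.04817149] 0.719805980498301 [-0.00484282 -0.02171734 -0.24964627  1.86034016  0.00615425  1.29319961
 -1.92389955]
```

View pics/w9.png

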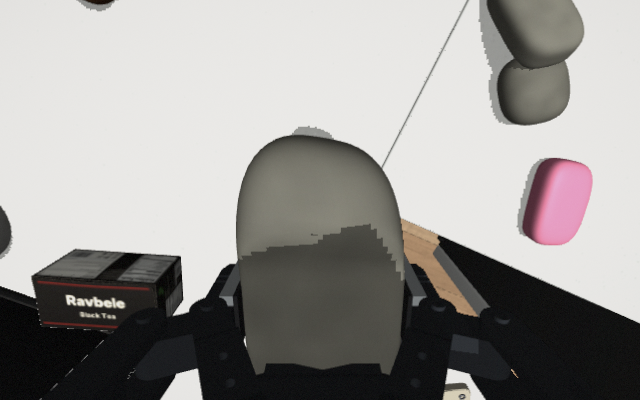

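Call:
{"op": "play_rows", "data": {
  "increments": "0 0.004 0.02 0;0 0.007 0.035 0;0 0.008 0.04 0;0 0.008 0.04 0;0 0.008 0.04 0;0 0.008 0.04 0;0 0.008 0.04 0;0 0.008 0.04 0;0 0.008 0.04 0;0 0.008 0.04 0;0 0.008 0.04 0;0 0.007 0.03 0;0 0.004 0.015 0;0 0 0 0;0 0 0 0"
}}

```text
clock: 10.1
position: [0.4914, -0.4076, 0.1757]
ee_rot: [-0.512, -0.489, 0.531, -0.465]
ft_force: [0.2, 0.5, -6.1]
grip_width: 0.724
```

```bash
python3 - <<'E'
from h import *
rows([.5095,-.428,.0775],[.1,.995])
o=get_obs();print(o["ft_force"],o["torque"],o["grip_width"],o["joint_pos"])
w=grab("wrist","pics/w10.png");np.save("w10.npy",w,allow_pickle=True)
d=grab("side");cv2.imwrite("pics/sd3.png",cv2.resize(d["img"][100:300,340:580],(720,600),interpolation=cv2.INTER_CUBIC))
E
```

```text
tool-axis shift [0.0972 0.024  0.0191]
turn about x 0.0111
shift in turned frame [0.0972 0.0242 0.0188]
[ 0.21022974  0.4574823  -6.12523824] [ 0.01637969 -0.11882782 -0.00319295] 0.7243915816069875 [ 0.48635154  0.40768218  0.16646706  1.43922428 -0.04782713  1.33762038
 -1.00739195]
```

View pics/w10.png

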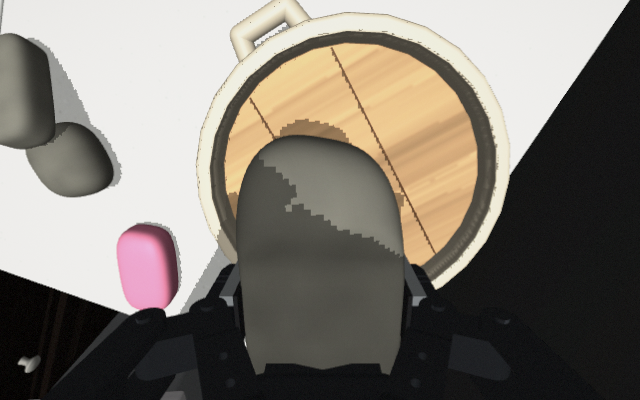

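View pics/sd3.png

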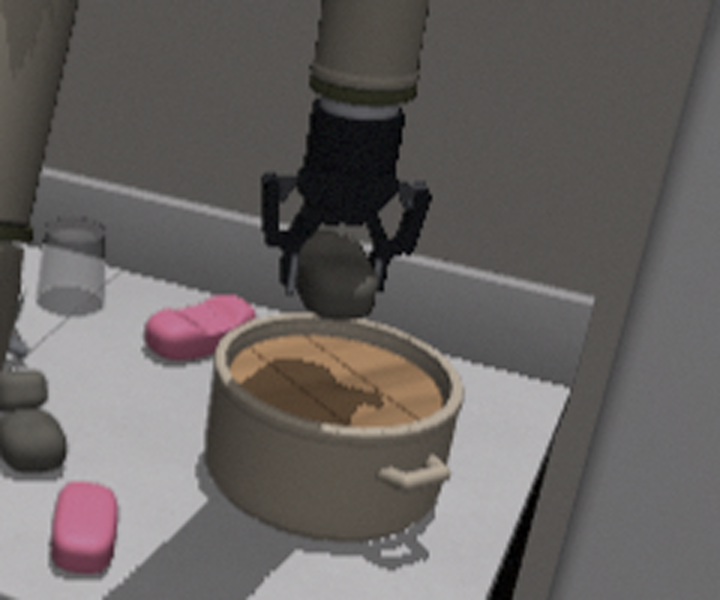

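Call:
{"op": "play_rows", "data": {
  "increments": "0 0.024 0.019 0.011;0 0 0 0;0 0 0 0"
}}

```text
clock: 10.5
position: [0.5149, -0.4242, 0.1737]
ee_rot: [-0.514, -0.488, 0.532, -0.463]
ft_force: [-0.0, 0.2, -6.2]
grip_width: 0.725
```

```bash
python3 - <<'E'
from h import *
rows([.5095,-.428,.0775],[.1,.995])
print(np.round(Ro.from_quat(get_obs()["ee_rot"]).as_matrix(),4))
E
```

```text
tool-axis shift [ 0.0963 -0.0008  0.0049]
turn about x 0.0051
shift in turned frame [ 0.0963 -0.0008  0.0049]
[[-0.0427  0.9945 -0.0952]
 [ 0.0102 -0.0948 -0.9954]
 [-0.999  -0.0435 -0.0061]]
```

Call:
{"op": "play_rows", "data": {
  "increments": "0.02 0 0.005 0;0.025 0 0 0;0.02 0 0 0;0.01 0 0 0;0 0 0 0"
}}

```text
clock: 11.0
position: [0.5129, -0.424, 0.0987]
ee_rot: [-0.514, -0.489, 0.529, -0.465]
ft_force: [-0.9, -0.1, -5.9]
grip_width: 0.719
```

```bash
python3 - <<'E'
from h import *
rows([.5095,-.428,.0775],[.1,.995])
print(np.round(Ro.from_quat(get_obs()["ee_rot"]).as_matrix(),4)[2])
d=grab("side");cv2.imwrite("pics/sd4.png",cv2.resize(d["img"][100:300,340:580],(720,600),interpolation=cv2.INTER_CUBIC))
E
```

```text
tool-axis shift [ 0.0213 -0.0022  0.0045]
turn about x 0.0107
shift in turned frame [ 0.0213 -0.0021  0.0045]
[-0.9992 -0.0395 -0.0067]
```

View pics/sd4.png

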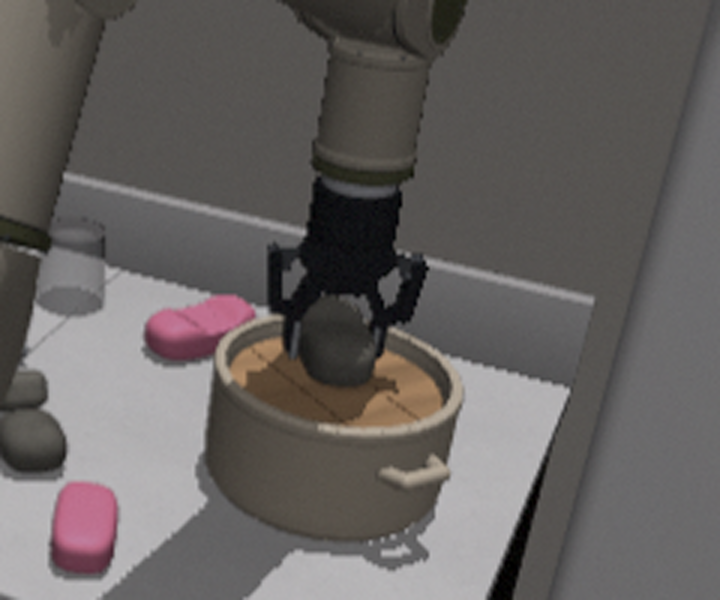

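Call:
{"op": "play_rows", "data": {
  "increments": "0.007 0 0.004 0;0.006 0 0 0;0 0 0 0"
}}

```text
clock: 11.35
position: [0.5139, -0.4291, 0.0889]
ee_rot: [-0.514, -0.487, 0.529, -0.467]
ft_force: [1.7, 0.7, -7.0]
grip_width: 0.724
```

Call:
{"op": "play_rows", "data": {
  "increments": "0.003 0 0 0;0 0 0 0",
  "squeeze": 35
}}

```text
clock: 11.55
position: [0.514, -0.4295, 0.0862]
ee_rot: [-0.515, -0.487, 0.529, -0.467]
ft_force: [0.3, 0.1, -7.3]
grip_width: 0.721
```

Call:
{"op": "play_rows", "data": {
  "increments": "0.003 0 0 0;0 0 0 0"
}}

```text
clock: 11.75
position: [0.514, -0.4295, 0.0833]
ee_rot: [-0.515, -0.487, 0.529, -0.468]
ft_force: [-0.5, -0.1, -6.9]
grip_width: 0.717
```

Call:
{"op": "play_rows", "data": {
  "increments": "0.002 0 0 0;0 0 0 0"
}}

```text
clock: 11.95
position: [0.5141, -0.4295, 0.0812]
ee_rot: [-0.515, -0.487, 0.529, -0.468]
ft_force: [-0.5, -0.3, -8.1]
grip_width: 0.721
```

Call:
{"op": "play_rows", "data": {
  "increments": "0.002 0 0 0;0 0 0 0",
  "squeeze": 25
}}

```text
clock: 12.15
position: [0.5144, -0.4297, 0.0799]
ee_rot: [-0.515, -0.486, 0.529, -0.468]
ft_force: [-0.6, 0.1, -5.5]
grip_width: 0.722
```

Call:
{"op": "play_rows", "data": {
  "increments": "0.002 0 0 0;0 0 0 0"
}}

```text
clock: 12.35
position: [0.5146, -0.4299, 0.0799]
ee_rot: [-0.515, -0.486, 0.529, -0.469]
ft_force: [-0.4, 0.3, -5.0]
grip_width: 0.724
```

Call:
{"op": "play_rows", "data": {
  "increments": "0.003 0 0 0;0.003 0 0 0;0 0 0 0",
  "squeeze": 20
}}

```text
clock: 12.65
position: [0.515, -0.4303, 0.0799]
ee_rot: [-0.516, -0.485, 0.528, -0.47]
ft_force: [0.5, -0.4, -7.5]
grip_width: 0.719
```

Call:
{"op": "play_rows", "data": {
  "increments": "0.004 0 0 0;0.005 0 0 0;0 0 0 0"
}}

```text
clock: 12.95
position: [0.5152, -0.431, 0.078]
ee_rot: [-0.516, -0.483, 0.527, -0.471]
ft_force: [0.8, -0.4, -6.8]
grip_width: 0.719
```

```bash
python3 - <<'E'
from h import *
print(np.round(Ro.from_quat(get_obs()["ee_rot"]).as_matrix(),4)[2])
w=grab("wrist","pics/w11.png");np.save("w11.npy",w,allow_pickle=True)
d=grab("side");cv2.imwrite("pics/sd5.png",cv2.resize(d["img"][150:300,360:540],(720,600),interpolation=cv2.INTER_CUBIC))
E
```

```text
[-9.997e-01 -2.380e-02 -3.000e-04]
```

View pics/sd5.png

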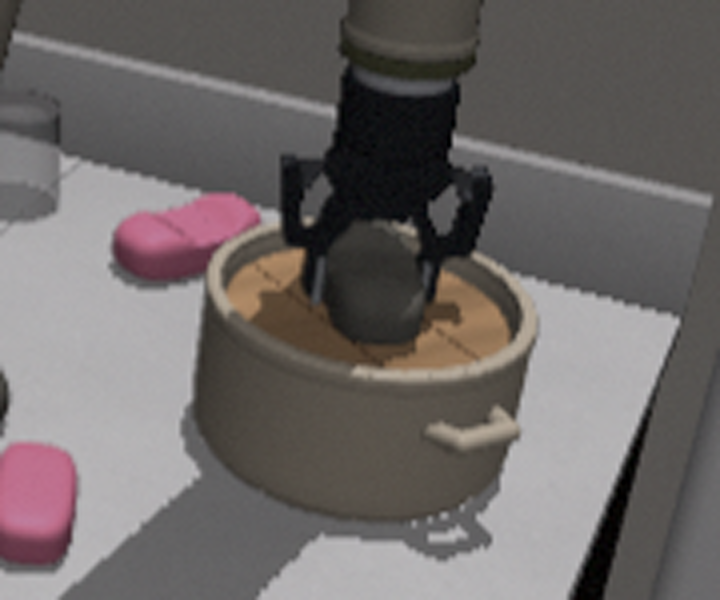

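View pics/w11.png

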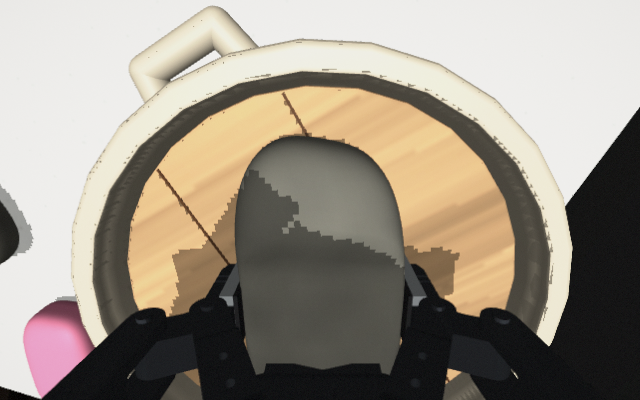

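Call:
{"op": "play_rows", "data": {
  "increments": "0.004 0 0 0;0 0 0 0"
}}

```text
clock: 13.25
position: [0.5155, -0.4313, 0.0777]
ee_rot: [-0.517, -0.483, 0.527, -0.471]
ft_force: [-0.2, -0.6, -6.2]
grip_width: 0.727
```

Call:
{"op": "play_rows", "data": {
  "increments": "0.004 0 0 0;0 0 0 0"
}}

```text
clock: 13.45
position: [0.5158, -0.4317, 0.0776]
ee_rot: [-0.517, -0.482, 0.527, -0.472]
ft_force: [-1.3, 0.4, -4.6]
grip_width: 0.72
```

Call:
{"op": "play_rows", "data": {
  "increments": "0.004 0 0 0;0 0 0 0"
}}

```text
clock: 13.65
position: [0.5162, -0.432, 0.0775]
ee_rot: [-0.517, -0.481, 0.527, -0.472]
ft_force: [-1.3, 0.7, -6.0]
grip_width: 0.724
```

```bash
python3 - <<'E'
from h import *
print(np.round(Ro.from_quat(get_obs()["ee_rot"]).as_matrix(),4))
E
```

```text
[[-1.830e-02  9.958e-01 -9.000e-02]
 [ 5.000e-04 -9.000e-02 -9.959e-01]
 [-9.998e-01 -1.830e-02  1.100e-03]]
```

Contact is steady at TCP z≈0.0776, against 0.0775 expected, and the tool levelled as it pressed. Releasing.

Call:
{"op": "play_rows", "data": {
  "increments": "0 0 0 0;0 0 0 0;0 0 0 0;0 0 0 0;0 0 0 0",
  "hand": -1
}}

```text
clock: 14.15
position: [0.517, -0.4329, 0.0757]
ee_rot: [-0.517, -0.481, 0.527, -0.473]
ft_force: [-0.3, -0.1, -0.2]
grip_width: 1.0
```

Call:
{"op": "play_rows", "data": {
  "increments": "-0.015 0 0 0;-0.03 0 0 0;-0.04 0 0 0;-0.04 0 0 0;-0.02 0 0 0;0 0 0 0"
}}

```text
clock: 14.75
position: [0.5193, -0.4326, 0.2307]
ee_rot: [-0.517, -0.48, 0.527, -0.473]
ft_force: [0.4, 0.4, 0.8]
grip_width: 1.001
```

```bash
python3 - <<'E'
from h import *
o=get_obs();print(o["position"],o["ft_force"]);print(np.round(Ro.from_quat(get_obs()["ee_rot"]).as_matrix(),4))
w=grab("wrist","pics/w12.png");np.save("w12.npy",w,allow_pickle=True)
d=grab("side");cv2.imwrite("pics/sd6.png",cv2.resize(d["img"][150:300,360:540],(720,600),interpolation=cv2.INTER_CUBIC))
E
```

```text
[ 0.51929714 -0.43256729  0.23074969] [0.39050177 0.43884362 0.83161404]
[[-0.0169  0.9958 -0.0903]
 [-0.0018 -0.0903 -0.9959]
 [-0.9999 -0.0166  0.0033]]
```

View pics/w12.png

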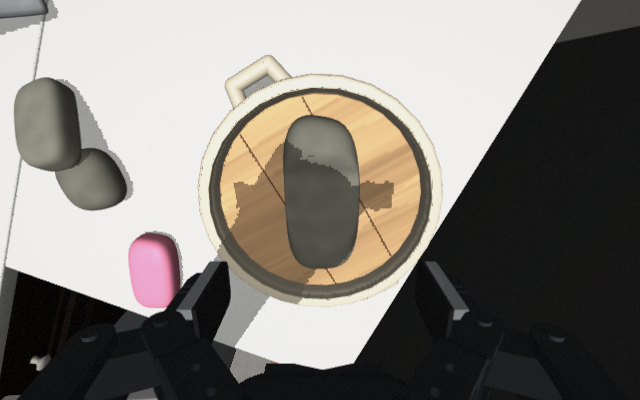

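View pics/sd6.png

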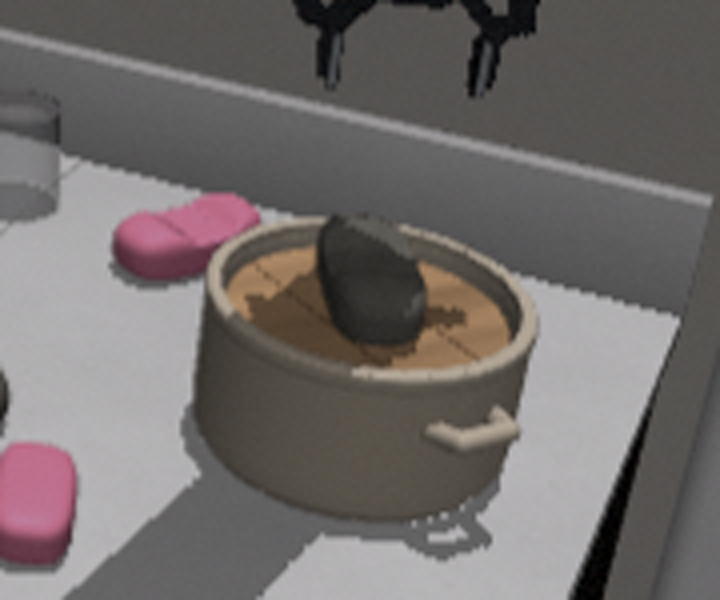

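```bash
python3 - <<'E'
from h import *
w=np.load("w12.npy",allow_pickle=True).item()
s=stone(w,(322,200),(250,90,400,290),"pics/w12s.png")
for z in (.12,.127,.137): 
    r=rect(onz(w,s,z));print(z,r,"off",np.round(r[0]-[.5045,-.428],4))
rows([.65,-.16,.25])
E
```

```text
0.12 (array([ 0.498696  , -0.43230826]), 0.16619393229484558, 0.14389315247535706, np.float32(-5.2271695)) off [-0.0058 -0.0043]
0.127 (array([ 0.50130951, -0.43247768]), 0.16193145513534546, 0.1402026265859604, np.float32(-5.227153)) off [-0.0032 -0.0045]
0.137 (array([ 0.50504297, -0.43272001]), 0.15584221482276917, 0.13493049144744873, np.float32(-5.227158)) off [ 0.0005 -0.0047]
tool-axis shift [-0.0252  0.106  -0.2827]
```

Call:
{"op": "play_rows", "data": {
  "increments": "-0.005 0.012 -0.02 0;-0.005 0.02 -0.04 0;-0.005 0.02 -0.04 0;0 0.02 -0.04 0;0 0.02 -0.04 0;0 0.02 -0.04 0;0 0.012 -0.03 0;0 0 -0.015 0;0 0 0 0"
}}

```text
clock: 15.75
position: [0.6646, -0.1699, 0.2237]
ee_rot: [-0.514, -0.487, 0.533, -0.463]
ft_force: [0.2, 0.1, -0.4]
grip_width: 1.0
```

```bash
python3 - <<'E'
from h import *
o=get_obs();print(o["position"],o["ft_force"]);print(np.round(Ro.from_quat(get_obs()["ee_rot"]).as_matrix(),4))
w=grab("wrist","pics/w13.png");np.save("w13.npy",w,allow_pickle=True)
E
```

```text
[ 0.66455157 -0.16989962  0.22368671] [ 0.24775523  0.14428638 -0.43485719]
[[-0.0426  0.9945 -0.0956]
 [ 0.0073 -0.0954 -0.9954]
 [-0.9991 -0.0431 -0.0032]]
```

View pics/w13.png

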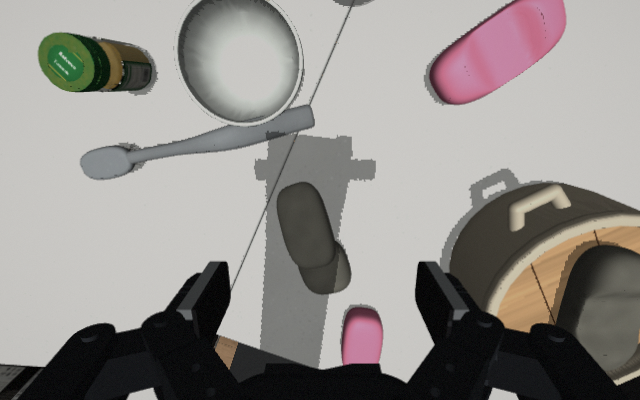

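```bash
python3 - <<'E'
from h import *
def z(n,x0,y0,s=100,k=4):
    w=np.load(n+".npy",allow_pickle=True).item();im=w["img"][y0:y0+s+20,x0:x0+s].astype(float)
    im=np.clip(im*1.6,0,255).astype(np.uint8)
    im=cv2.resize(im,None,fx=k,fy=k,interpolation=cv2.INTER_CUBIC)
    for i in range(0,s+20,20):
        cv2.putText(im,str(y0+i),(0,i*k+10),0,.4,(0,0,255));cv2.line(im,(0,i*k),(s*k,i*k),(0,0,255) if 0 else (90,90,200),1)
        if i<s: cv2.putText(im,str(x0+i),(i*k,(s+20)*k-4),0,.4,(255,0,0));cv2.line(im,(i*k,0),(i*k,(s+20)*k),(200,90,90),1)
    return im
cv2.imwrite("pics/z.png",np.hstack([z("w13",265,175),z("w2",450,60,100)]))
E
```

```text
(no output)
```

View pics/z.png

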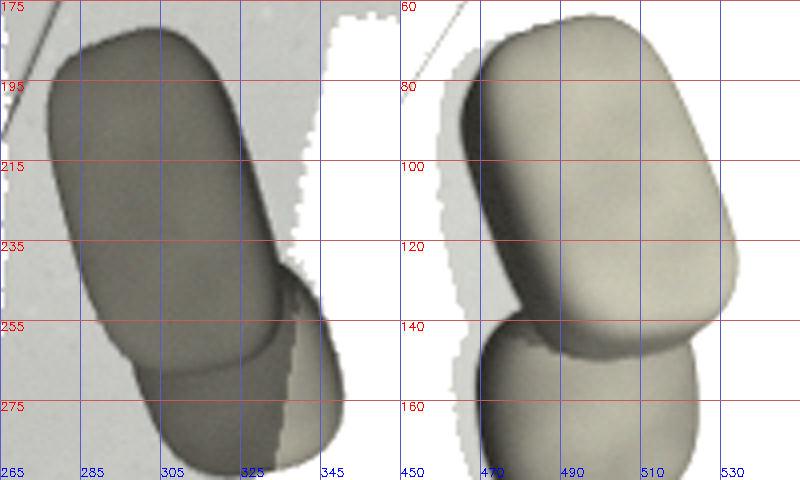

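```bash
python3 - <<'E'
from h import *
a=np.load("w13.npy",allow_pickle=True).item();b=np.load("w2.npy",allow_pickle=True).item()
lo,e1=tri(a,[(299,182)],b,[(497,64)]);hi,e2=tri(a,[(312,267)],b,[(508,148)])
L,e3=tri(a,[(284,230)],b,[(477,110)]);R,e4=tri(a,[(327,222)],b,[(524,100)])
for n,x,e in(("lo",lo,e1),("hi",hi,e2),("L",L,e3),("R",R,e4)): print(n,np.round(x,4),round(e,4))
d=lo-hi;print("len",np.linalg.norm(d),"pitch",np.degrees(np.arcsin(-d[2]/np.linalg.norm(d))),"yaw of hi->lo",np.degrees(np.arctan2(d[1],d[0])))
for z in (.02,.035,.05):
  P=onz(a,[(277,205),(294,257),(320,200),(335,250)],z)
  for i,j in((0,1),(2,3)): v=P[i]-P[j];print(z,np.degrees(np.arctan2(v[1],v[0])),P[i,:2],P[j,:2])
E
```

```text
lo [ 0.6417 -0.1397  0.0233] 0.0021
hi [ 0.5494 -0.1465  0.0611] 0.0027
L [ 0.5901 -0.1163  0.039 ] 0.0005
R [ 0.5996 -0.1672  0.0449] 0.0024
len 0.09998961538040765 pitch 22.235877137550812 yaw of hi->lo 4.247681516877182
0.02 8.929192754971611 [ 0.61536245 -0.10887177] [ 0.54230142 -0.12035096]
0.02 10.156562204425201 [ 0.61692248 -0.16123401] [ 0.54757244 -0.17365778]
0.035 8.929192754971616 [ 0.62091556 -0.11172895] [ 0.55086821 -0.12273464]
0.035 10.156562204425184 [ 0.62241125 -0.16193131] [ 0.55592181 -0.17384262]
0.05 8.929192754971611 [ 0.62646868 -0.11458613] [ 0.55943501 -0.12511832]
0.05 10.156562204425189 [ 0.62790001 -0.16262861] [ 0.56427118 -0.17402745]
```

```bash
python3 - <<'E'
from h import *
def z(n,x0,y0,s=100,k=4):
    w=np.load(n+".npy",allow_pickle=True).item();im=w["img"][y0:y0+s+20,x0:x0+s].astype(float)
    im=np.clip(im*1.6,0,255).astype(np.uint8)
    im=cv2.resize(im,None,fx=k,fy=k,interpolation=cv2.INTER_CUBIC)
    for i in range(0,s+20,20):
        cv2.putText(im,str(y0+i),(0,i*k+10),0,.4,(0,0,255));cv2.line(im,(0,i*k),(s*k,i*k),(90,90,200),1)
        if i<s: cv2.putText(im,str(x0+i),(i*k,(s+20)*k-4),0,.4,(255,0,0));cv2.line(im,(i*k,0),(i*k,(s+20)*k),(200,90,90),1)
    return im
cv2.imwrite("pics/z2.png",np.hstack([z("w12",5,65),z("w1",240,130,100)]))
L={"w13":[((280.5,215),(290,255)),((322.5,202.5),(333.75,237.5))],"w2":[((467.5,100),(480,135)),((515,75),(531,115))]}
N=[]
for n,ls in L.items():
    c=np.load(n+".npy",allow_pickle=True).item()
    for l in ls:
        _,D=ray(c,l);v=np.cross(*D);N.append(v/np.linalg.norm(v))
U,S,V=np.linalg.svd(N);v=V[2];v*=np.sign(v[0]);print(S,v,"yaw",np.degrees(np.arctan2(v[1],v[0])),"pitch",np.degrees(np.arcsin(v[2])))
E
```

```text
[1.88174248 0.67661727 0.03513293] [ 0.83428271  0.19834942 -0.51442187] yaw 13.373692827661516 pitch -30.958820012259846
```

View pics/z2.png

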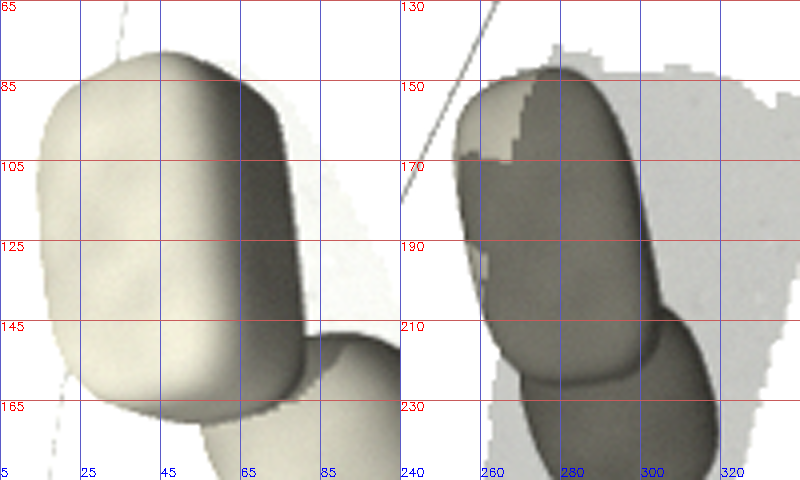

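The cap's long axis comes out at yaw 13.4° and pitch −31°, agreeing with the stated lean, and its body centre is near (0.595, −0.142, 0.041). Going above it.

```bash
python3 - <<'E'
from h import *
rows([.595,-.142,.10],[-.231,.973])
a=np.load("w13.npy",allow_pickle=True).item()
for n,p,z in (("pink end",(435,95),.02),("pink low",(460,105),.02),("lug",(540,205),.1),("lug corner",(512,228),.1),("brush",(313,115),.02),("dish edge",(300,70),.059),("crock rim",(450,260),.122)): print(n,np.round(onz(a,[p],z)[0],3))
E
```

```text
tool-axis shift [ 0.1266 -0.0662 -0.0224]
turn about x -0.33
shift in turned frame [ 0.1266 -0.0554 -0.0426]
pink end [ 0.725 -0.296  0.02 ]
pink low [ 0.712 -0.323  0.02 ]
lug [ 0.622 -0.371  0.1  ]
lug corner [ 0.6   -0.347  0.1  ]
brush [ 0.716 -0.163  0.02 ]
dish edge [ 0.762 -0.157  0.059]
crock rim [ 0.584 -0.28   0.122]
```

Call:
{"op": "play_rows", "data": {
  "increments": "0.01 -0.015 -0.005 -0.11;0.02 -0.02 -0.01 -0.11;0.02 -0.015 -0.015 -0.11;0.02 -0.005 -0.01 0;0 0 0 0"
}}

```text
clock: 16.3
position: [0.595, -0.1464, 0.1529]
ee_rot: [0.429, 0.567, -0.449, 0.541]
ft_force: [0.3, -0.1, -0.0]
grip_width: 0.999
```

```bash
python3 - <<'E'
from h import *
rows([.595,-.142,-.009],[-.231,.973])
print(np.round(Ro.from_quat(get_obs()["ee_rot"]).as_matrix(),4))
w=grab("wrist","pics/w14.png");np.save("w14.npy",w,allow_pickle=True)
E
```

```text
tool-axis shift [ 0.1618  0.0082 -0.0024]
turn about x -0.0021
shift in turned frame [ 0.1618  0.0082 -0.0024]
[[-4.570e-02  9.725e-01  2.284e-01]
 [ 8.000e-04  2.287e-01 -9.735e-01]
 [-9.990e-01 -4.430e-02 -1.130e-02]]
```

View pics/w14.png

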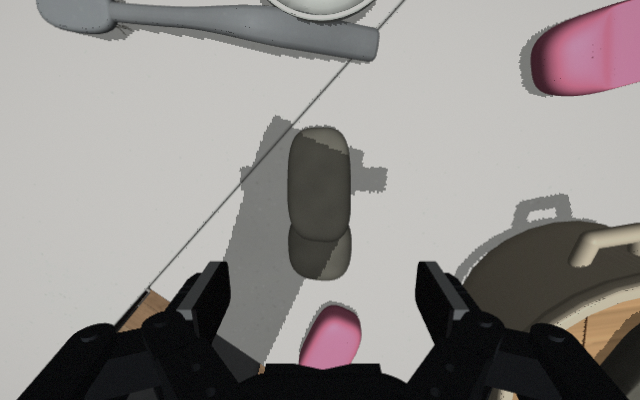

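Call:
{"op": "play_rows", "data": {
  "increments": "0.03 0.006 -0.002 0;0.04 0.002 0 0;0.035 0 0 0;0.02 0 0 0;0.01 0 0 0;0 0 0 0"
}}

```text
clock: 16.95
position: [0.6043, -0.158, 0.024]
ee_rot: [0.435, 0.557, -0.452, 0.544]
ft_force: [-0.7, -0.5, -0.2]
grip_width: 1.004
```

```bash
python3 - <<'E'
from h import *
rows([.595,-.142,-.009],[-.231,.973])
w=grab("wrist","pics/w15.png");np.save("w15.npy",w,allow_pickle=True)
sc=grab("scene");cv2.imwrite("pics/sc6.png",cv2.resize(sc["img"][150:270,270:430],(800,600),interpolation=cv2.INTER_CUBIC))
E
```

```text
tool-axis shift [ 0.0332 -0.0046 -0.0177]
turn about x -0.0191
shift in turned frame [ 0.0332 -0.0043 -0.0177]
```

View pics/w15.png

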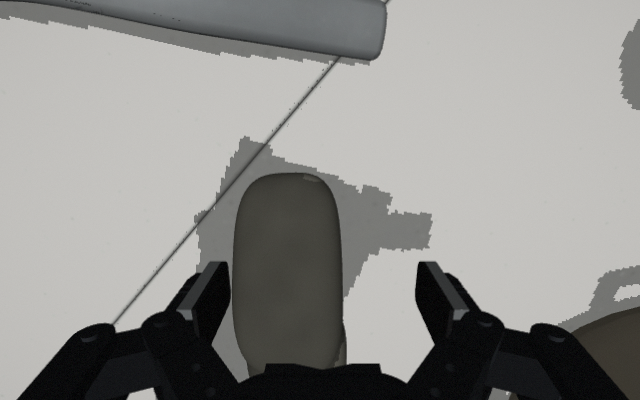

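View pics/sc6.png

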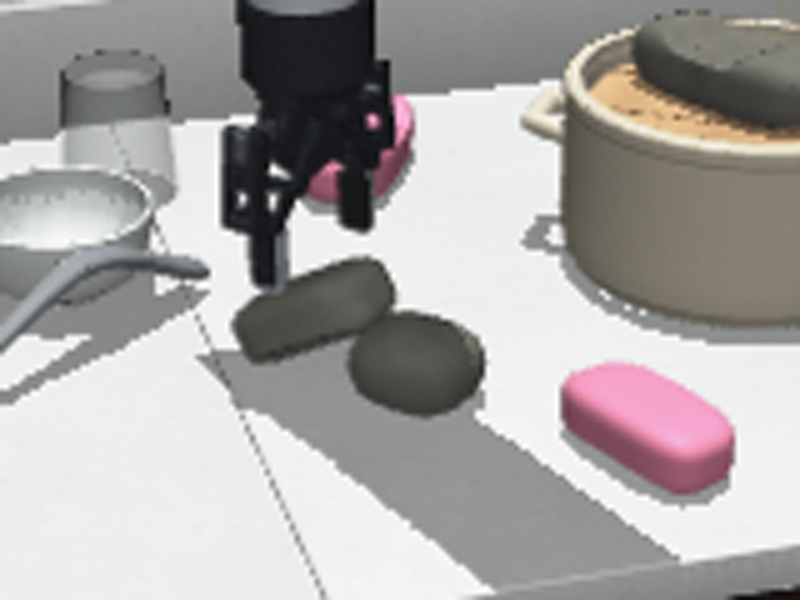

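Call:
{"op": "play_rows", "data": {
  "increments": "0 -0.005 -0.018 -0.019;0 0 0 0"
}}

```text
clock: 17.25
position: [0.5987, -0.142, 0.0292]
ee_rot: [0.431, 0.559, -0.446, 0.55]
ft_force: [0.5, 0.7, 0.6]
grip_width: 0.998
```

Call:
{"op": "play_rows", "data": {
  "increments": "0.01 0 0 0;0.01 0 0 0;0 0 0 0"
}}

```text
clock: 17.55
position: [0.6006, -0.1441, 0.0108]
ee_rot: [0.432, 0.557, -0.446, 0.552]
ft_force: [-0.1, -0.3, -0.3]
grip_width: 0.998
```

```bash
python3 - <<'E'
from h import *
rows([.595,-.142,-.009],[-.231,.973])
w=grab("wrist","pics/w16.png")
E
```

```text
tool-axis shift [ 0.0198 -0.0046 -0.0034]
turn about x -0.0018
shift in turned frame [ 0.0198 -0.0046 -0.0034]
```

View pics/w16.png

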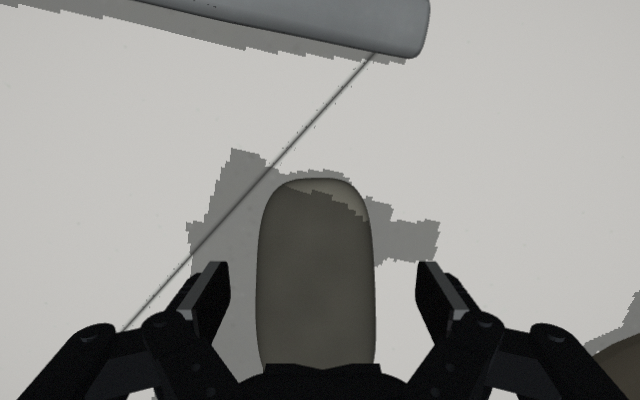

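Call:
{"op": "play_rows", "data": {
  "increments": "0.01 -0.004 -0.004 0;0.01 -0.002 -0.001 0;0 0 0 0"
}}

```text
clock: 17.9
position: [0.5929, -0.1411, -0.0105]
ee_rot: [0.432, 0.557, -0.446, 0.552]
ft_force: [-0.0, -0.8, -0.8]
grip_width: 1.001
```

```bash
python3 - <<'E'
from h import *
rows([.595,-.142,-.009],[-.231,.973])
sc=grab("scene");cv2.imwrite("pics/sc7.png",cv2.resize(sc["img"][150:270,270:430],(800,600),interpolation=cv2.INTER_CUBIC))
E
```

```text
tool-axis shift [-0.0015  0.0018  0.0013]
turn about x -0.0027
shift in turned frame [-0.0015  0.0018  0.0014]
```

View pics/sc7.png

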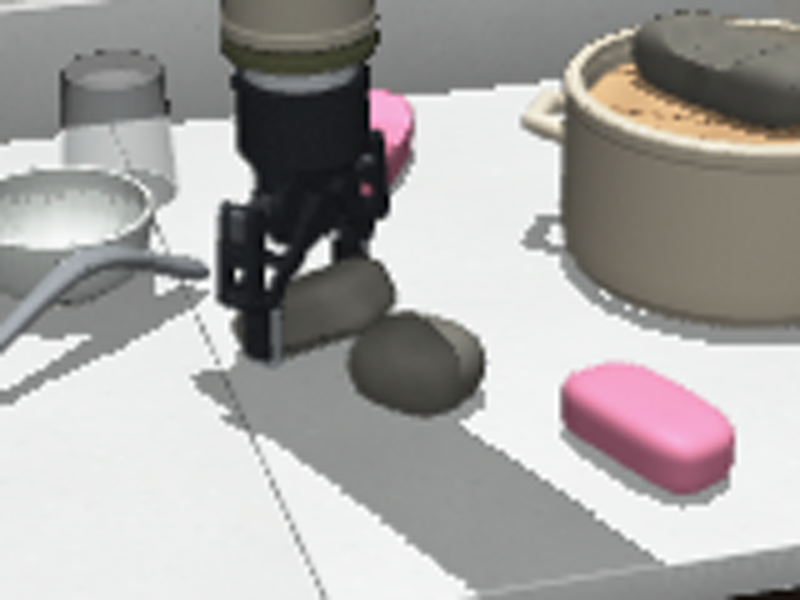

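Call:
{"op": "play_rows", "data": {
  "increments": "0 0 0 0;0 0 0 0;0 0 0 0;0 0 0 0;0 0 0 0",
  "hand": 1,
  "squeeze": 40
}}

```text
clock: 18.45
position: [0.5939, -0.1415, -0.0093]
ee_rot: [0.433, 0.556, -0.446, 0.552]
ft_force: [0.1, -0.9, -1.6]
grip_width: 0.644
```

Call:
{"op": "play_rows", "data": {
  "increments": "-0.005 0.003 0 0;-0.015 0.005 0 0;-0.02 0.005 0 0;-0.03 0.005 0.01 0;-0.02 0 0 0;0 0 0 0"
}}

```text
clock: 19.05
position: [0.6141, -0.1445, 0.0817]
ee_rot: [0.431, 0.559, -0.446, 0.55]
ft_force: [0.7, 0.3, -4.0]
grip_width: 0.644
```

```bash
python3 - <<'E'
from h import *
o=get_obs();print(np.round(o["ft_force"],2),np.round(o["torque"],3))
print(np.round(Ro.from_quat(get_obs()["ee_rot"]).as_matrix(),4))
rows([.65,-.24,.06],[-.231,.973])
w=grab("wrist","pics/w17.png");np.save("w17.npy",w,allow_pickle=True)
sc=grab("scene");cv2.imwrite("pics/sc8.png",cv2.resize(sc["img"][150:270,270:430],(800,600),interpolation=cv2.INTER_CUBIC))
E
```

```text
[ 0.75  0.35 -3.97] [ 0.    -0.086  0.07 ]
[[-0.0228  0.973   0.2295]
 [-0.0091  0.2294 -0.9733]
 [-0.9997 -0.0242  0.0037]]
tool-axis shift [0.0217 0.0135 0.1011]
turn about x -0.0016
shift in turned frame [0.0217 0.0134 0.1011]
```

View pics/sc8.png

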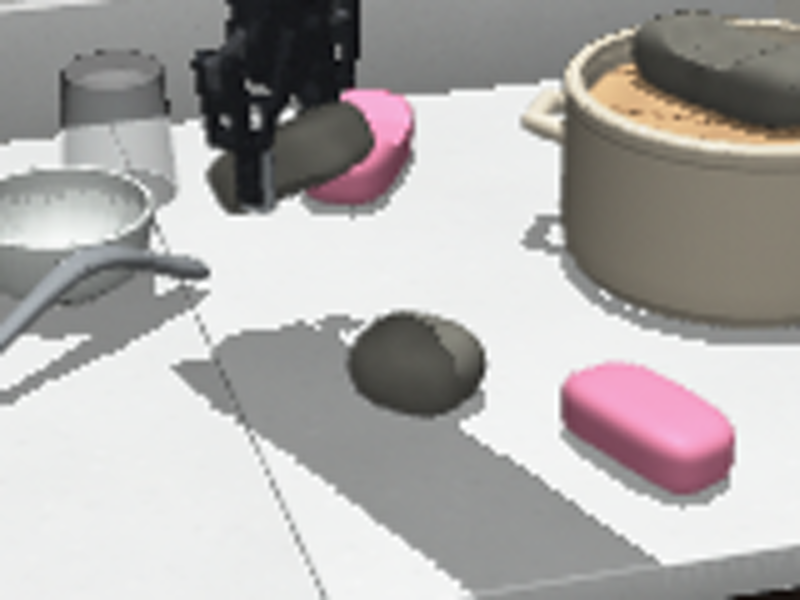

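View pics/w17.png

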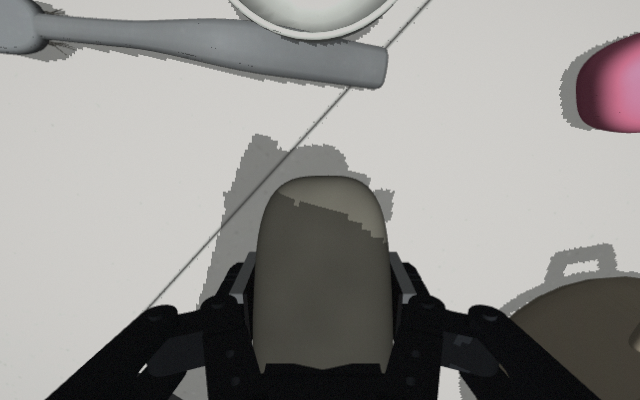

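Call:
{"op": "play_rows", "data": {
  "increments": "0 0.001 0.015 0;0 0.002 0.025 0;0 0.002 0.03 0;0 0.002 0.02 0;0 0.002 0.01 0;0 0 0 0;0 0 0 0"
}}

```text
clock: 19.85
position: [0.6397, -0.2447, 0.0673]
ee_rot: [0.428, 0.565, -0.449, 0.544]
ft_force: [-0.2, 0.0, -3.8]
grip_width: 0.647
```

```bash
python3 - <<'E'
from h import *
print(np.round(Ro.from_quat(get_obs()["ee_rot"]).as_matrix(),4)[2])
rows([.645,-.24,-.009],[-.231,.973])
E
```

```text
[-0.9991 -0.0421 -0.0038]
tool-axis shift [ 0.0759  0.0095 -0.0031]
turn about x -0.0005
shift in turned frame [ 0.0759  0.0095 -0.0031]
```

Call:
{"op": "play_rows", "data": {
  "increments": "0.015 0.002 -0.002 0;0.02 0.002 -0.002 0;0.02 0 0 0;0.01 0 0 0;0.005 0 0 0;0 0 0 0"
}}

```text
clock: 20.45
position: [0.6399, -0.2325, -0.0083]
ee_rot: [0.427, 0.567, -0.447, 0.545]
ft_force: [-0.7, -0.1, -3.5]
grip_width: 0.649
```

Call:
{"op": "play_rows", "data": {
  "increments": "0.004 0 0 0;0.004 0 0 0;0.004 0 0 0;0.004 0 0 0",
  "squeeze": 20
}}

```text
clock: 20.85
position: [0.6402, -0.2325, -0.009]
ee_rot: [0.427, 0.567, -0.446, 0.546]
ft_force: [-15.6, 5.4, 22.6]
grip_width: 0.645
```

```bash
python3 - <<'E'
from h import *
print(np.round(Ro.from_quat(get_obs()["ee_rot"]).as_matrix(),4)[2])
rows([.645,-.24,-.027],[-.231,.973])
sc=grab("scene");cv2.imwrite("pics/sc9.png",cv2.resize(sc["img"][130:250,270:430],(800,600),interpolation=cv2.INTER_CUBIC))
E
```

```text
[-0.9992 -0.0392 -0.0069]
tool-axis shift [0.0178 0.0036 0.0086]
turn about x 0.0065
shift in turned frame [0.0178 0.0036 0.0085]
```

View pics/sc9.png

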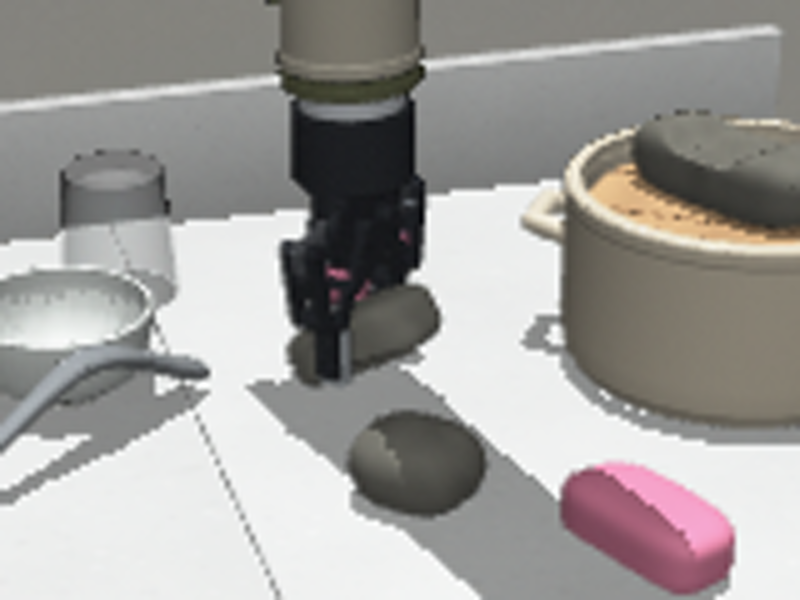

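Call:
{"op": "play_rows", "data": {
  "increments": "0.006 0 0 0;0.006 0 0 0;0.006 0 0 0"
}}

```text
clock: 21.2
position: [0.6402, -0.2325, -0.0092]
ee_rot: [0.428, 0.566, -0.445, 0.546]
ft_force: [-23.4, 7.8, 39.4]
grip_width: 0.643
```

Call:
{"op": "play_rows", "data": {
  "increments": "0.008 0 0 0;0.008 0 0 0;0.008 0 0 0"
}}

```text
clock: 21.5
position: [0.6397, -0.233, -0.012]
ee_rot: [0.429, 0.565, -0.445, 0.546]
ft_force: [-28.9, 5.2, 51.5]
grip_width: 0.645
```

```bash
python3 - <<'E'
from h import *
print(np.round(Ro.from_quat(get_obs()["ee_rot"]).as_matrix(),4)[2])
sc=grab("scene");cv2.imwrite("pics/sc10.png",cv2.resize(sc["img"][130:250,270:430],(800,600),interpolation=cv2.INTER_CUBIC))
E
```

```text
[-0.9994 -0.0345 -0.0068]
```

View pics/sc10.png

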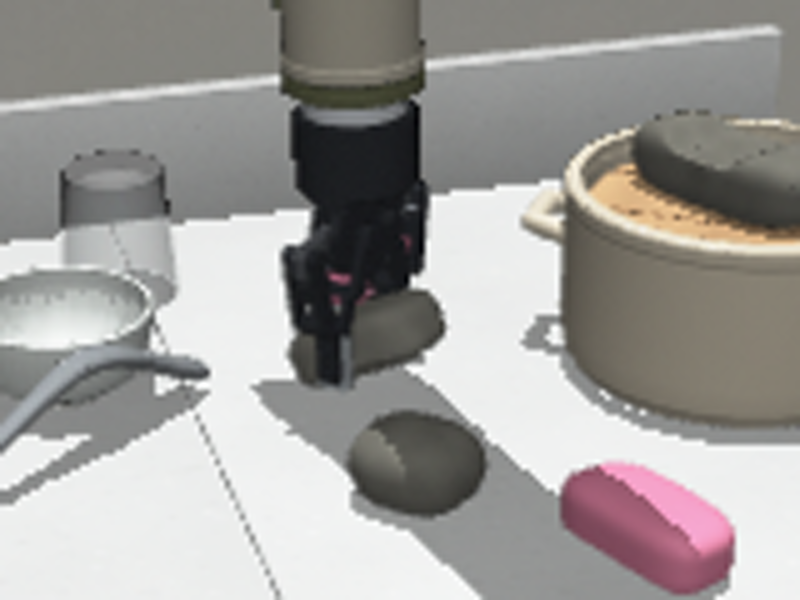

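Call:
{"op": "play_rows", "data": {
  "increments": "0.006 -0.005 0 0;0.006 -0.005 0 0;0.006 -0.005 0 0"
}}

```text
clock: 21.85
position: [0.6387, -0.2336, -0.0132]
ee_rot: [0.434, 0.558, -0.438, 0.556]
ft_force: [-1.4, 6.0, 15.5]
grip_width: 0.647
```

Call:
{"op": "play_rows", "data": {
  "increments": "0.007 -0.006 0 0;0.007 -0.006 0 0;0.007 -0.006 0 0"
}}

```text
clock: 22.15
position: [0.6337, -0.235, -0.0202]
ee_rot: [0.438, 0.551, -0.431, 0.564]
ft_force: [-0.8, 3.8, 12.3]
grip_width: 0.646
```

```bash
python3 - <<'E'
from h import *
print(np.round(Ro.from_quat(get_obs()["ee_rot"]).as_matrix(),4))
w=grab("wrist","pics/w18.png")
sc=grab("scene");cv2.imwrite("pics/sc11.png",cv2.resize(sc["img"][130:250,270:430],(800,600),interpolation=cv2.INTER_CUBIC))
E
```

```text
[[ 0.0204  0.9696  0.2439]
 [-0.0027  0.244  -0.9698]
 [-0.9998  0.0191  0.0076]]
```

View pics/sc11.png

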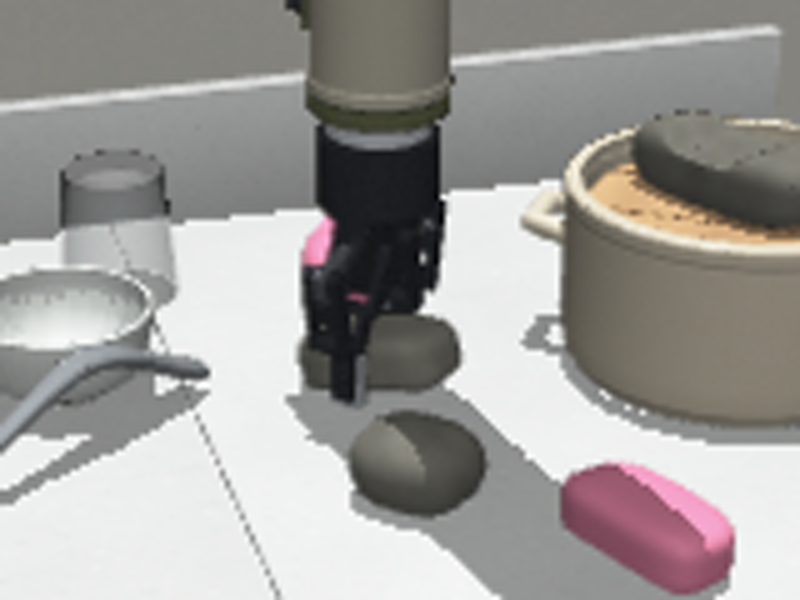

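View pics/w18.png

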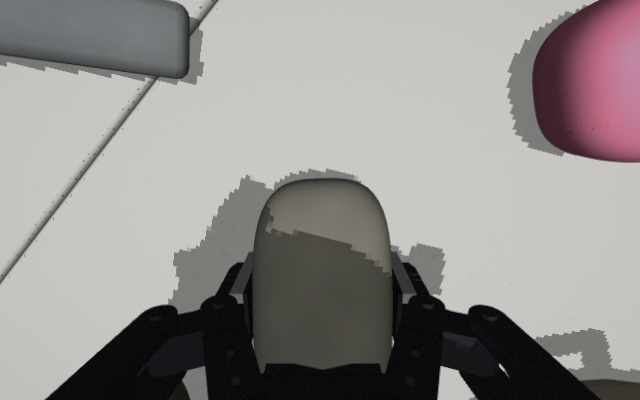

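The cap is now nearly level on the worktop. One more push, then release.

Call:
{"op": "play_rows", "data": {
  "increments": "0.006 -0.004 0 0;0.006 -0.004 0 0;0.005 -0.002 0 0;0 0 0 0"
}}

```text
clock: 22.65
position: [0.6325, -0.236, -0.0236]
ee_rot: [0.441, 0.547, -0.427, 0.569]
ft_force: [0.2, 0.1, -3.6]
grip_width: 0.644
```

Call:
{"op": "play_rows", "data": {
  "increments": "0 0 0 0;0 0 0 0;0 0 0 0;0 0 0 0",
  "hand": -1
}}

```text
clock: 23.05
position: [0.6353, -0.2367, -0.0202]
ee_rot: [0.442, 0.545, -0.426, 0.571]
ft_force: [-0.4, 0.1, 0.3]
grip_width: 1.0
```

```bash
python3 - <<'E'
from h import *
print(np.round(Ro.from_quat(get_obs()["ee_rot"]).as_matrix(),4)[2])
w=grab("wrist","pics/w19.png")
sc=grab("scene");cv2.imwrite("pics/sc12.png",cv2.resize(sc["img"][130:250,270:430],(800,600),interpolation=cv2.INTER_CUBIC))
E
```

```text
[-0.999   0.0409  0.0154]
```

View pics/sc12.png

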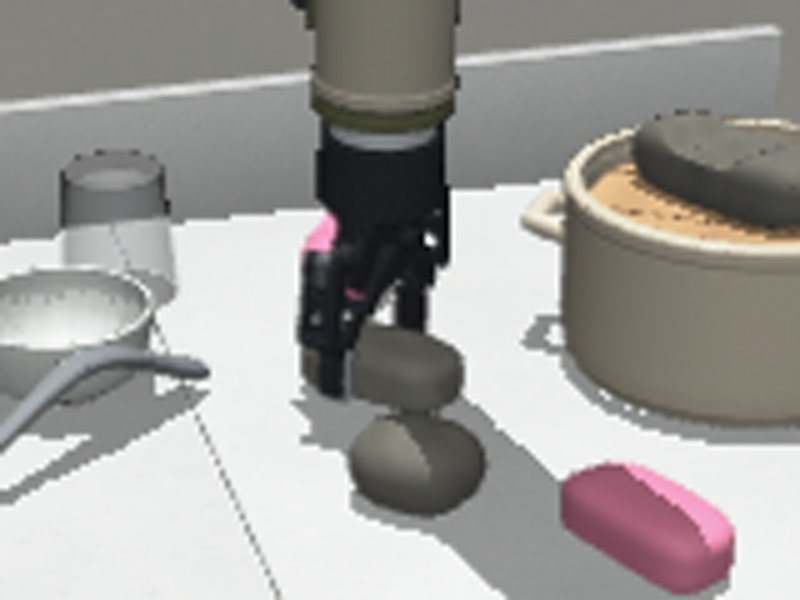

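View pics/w19.png

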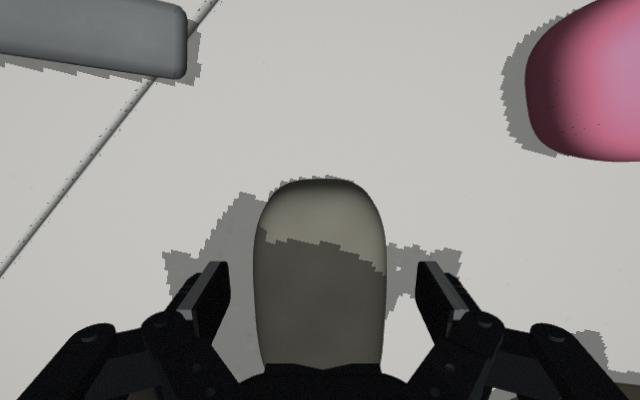

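Call:
{"op": "play_rows", "data": {
  "increments": "-0.03 0 0 0;-0.04 0.01 0 0;-0.04 0.02 0 0;-0.02 0.02 0 0;0 0 0 0"
}}

```text
clock: 23.65
position: [0.6771, -0.2233, 0.1135]
ee_rot: [0.442, 0.546, -0.427, 0.569]
ft_force: [0.8, -0.1, 0.1]
grip_width: 1.002
```

```bash
python3 - <<'E'
from h import *
print(np.round(Ro.from_quat(get_obs()["ee_rot"]).as_matrix(),4))
w=grab("wrist");np.save("w20.npy",w,allow_pickle=True)
s=stone(w,(322,210),(230,80,420,345),"pics/w20.png")
for z in (.015,.02,.025):
    r=rect(onz(w,s,z));print(z,r)
E
```

```text
[[ 0.0378  0.9689  0.2446]
 [-0.0033  0.2449 -0.9695]
 [-0.9993  0.0359  0.0124]]
0.015 (array([ 0.62490398, -0.23712239]), 0.1105726882815361, 0.05658222734928131, np.float32(13.567177))
0.02 (array([ 0.62721455, -0.23647641]), 0.10848450660705566, 0.05551368370652199, np.float32(13.567158))
0.025 (array([ 0.62952501, -0.23583037]), 0.10639642924070358, 0.054445117712020874, np.float32(13.567184))
```

View pics/w20.png

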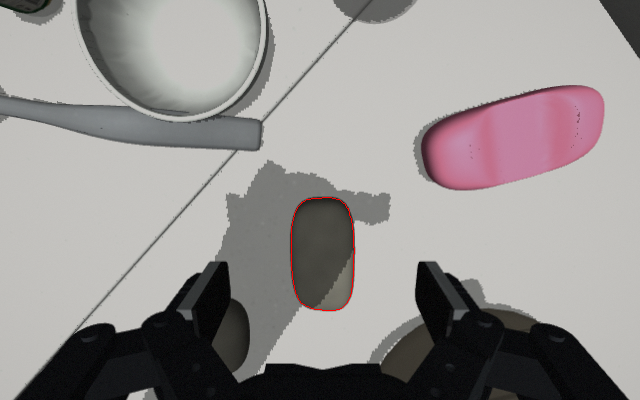

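```bash
python3 - <<'E'
from h import *
rows([.630,-.236,-.012],[-np.sin(np.radians(13.57)),np.cos(np.radians(13.57))])
E
```

```text
tool-axis shift [ 0.1223 -0.0512 -0.0011]
turn about x 0.0098
shift in turned frame [ 0.1223 -0.0512 -0.0006]
```

Call:
{"op": "play_rows", "data": {
  "increments": "0.01 -0.02 0 0.01;0.02 -0.02 0 0;0.02 -0.01 0 0;0.02 0 0 0;0.01 0 0 0;0 0 0 0"
}}

```text
clock: 24.3
position: [0.6196, -0.2382, 0.0194]
ee_rot: [0.443, 0.548, -0.434, 0.562]
ft_force: [0.0, 0.7, 0.4]
grip_width: 1.001
```

```bash
python3 - <<'E'
from h import *
rows([.630,-.236,-.012],[-np.sin(np.radians(13.57)),np.cos(np.radians(13.57))])
print(np.round(Ro.from_quat(get_obs()["ee_rot"]).as_matrix(),4)[2])
w=grab("wrist","pics/w21.png");np.save("w21.npy",w,allow_pickle=True)
s=stone(w,(322,250),(230,80,420,370),"pics/w21.png")
for z in (.015,.02,.025):
    r=rect(onz(w,s,z));print(z,r)
E
```

```text
tool-axis shift [ 0.0317  0.0099 -0.    ]
turn about x -0.0037
shift in turned frame [0.0317 0.0099 0.    ]
[-0.9997  0.023   0.0077]
0.015 (array([ 0.62388039, -0.23716371]), 0.11060594022274017, 0.05892561003565788, np.float32(14.116056))
0.02 (array([ 0.62589669, -0.23663136]), 0.10734755545854568, 0.05718968063592911, np.float32(14.116087))
0.025 (array([ 0.62791306, -0.23609909]), 0.10408909618854523, 0.05545375868678093, np.float32(14.116104))
```

View pics/w21.png

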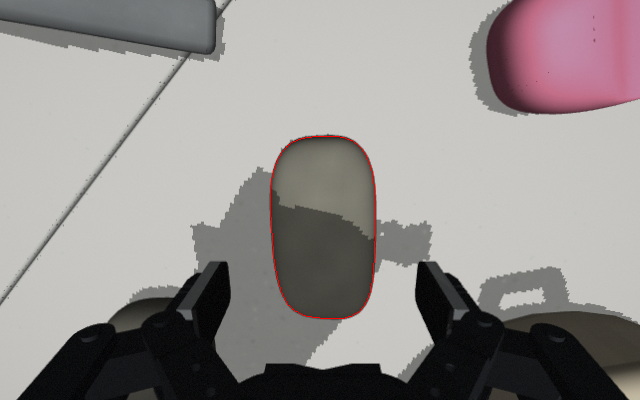

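Call:
{"op": "play_rows", "data": {
  "increments": "0.01 0.007 0 0;0.01 0.002 0 0;0.007 0 0 0;0 0 0 0"
}}

```text
clock: 24.75
position: [0.6322, -0.236, -0.007]
ee_rot: [0.443, 0.546, -0.433, 0.563]
ft_force: [-0.4, 0.1, 1.1]
grip_width: 1.003
```

```bash
python3 - <<'E'
from h import *
rows([.628,-.236,-.012],[-np.sin(np.radians(13.57)),np.cos(np.radians(13.57))])
print(np.round(Ro.from_quat(get_obs()["ee_rot"]).as_matrix(),4)[2])
E
```

```text
tool-axis shift [ 0.0049 -0.0042 -0.001 ]
turn about x -0.0027
shift in turned frame [ 0.0049 -0.0042 -0.001 ]
[-0.9996  0.0265  0.0095]
```

Call:
{"op": "play_rows", "data": {
  "increments": "0.005 -0.004 0 0;0 0 0 0"
}}

```text
clock: 24.95
position: [0.6282, -0.2369, -0.0125]
ee_rot: [0.443, 0.547, -0.433, 0.563]
ft_force: [0.4, 0.2, 0.3]
grip_width: 1.001
```

Call:
{"op": "play_rows", "data": {
  "increments": "0 0 0 0;0 0 0 0;0 0 0 0;0 0 0 0;0 0 0 0",
  "hand": 1,
  "squeeze": 40
}}

```text
clock: 25.45
position: [0.6285, -0.2373, -0.0115]
ee_rot: [0.444, 0.546, -0.433, 0.564]
ft_force: [0.4, 0.8, -1.1]
grip_width: 0.643
```

```bash
python3 - <<'E'
from h import *
o=get_obs();print(np.round(Ro.from_quat(o["ee_rot"]).as_matrix(),4),o["position"])
w=grab("wrist","pics/w22.png");np.save("w22.npy",w,allow_pickle=True)
sc=grab("scene");cv2.imwrite("pics/sc13.png",cv2.resize(sc["img"][130:250,270:430],(800,600),interpolation=cv2.INTER_CUBIC))
E
```

```text
[[ 0.0292  0.9724  0.2316]
 [-0.0035  0.2318 -0.9728]
 [-0.9996  0.0276  0.0102]] [ 0.62849398 -0.2373012  -0.0115036 ]
```

View pics/sc13.png

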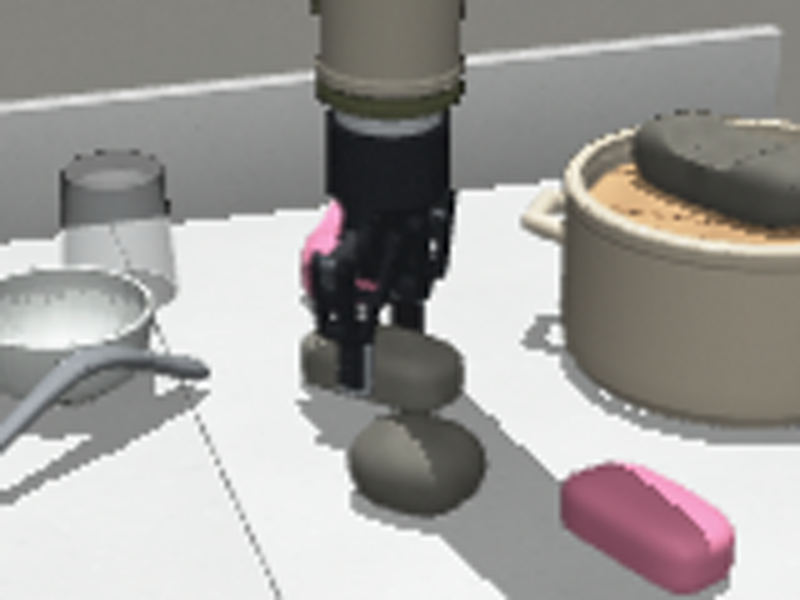

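View pics/w22.png

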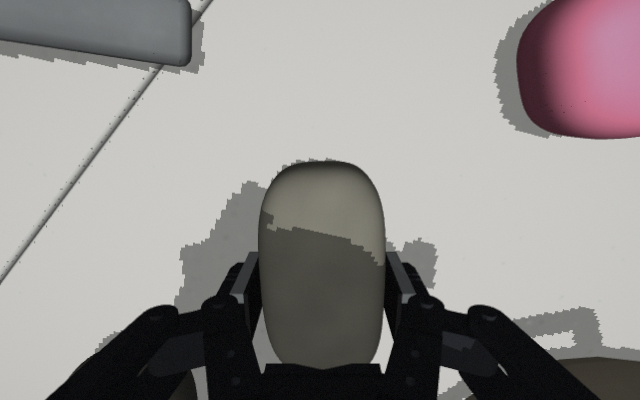

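Call:
{"op": "play_rows", "data": {
  "increments": "-0.01 0 0 0;-0.02 0 0 0;-0.03 0 0 0;-0.04 0 0 0;-0.04 0 0 0;-0.04 0 0 0;-0.03 0 0 0;-0.02 0 0 0;0 0 0 0"
}}

```text
clock: 26.45
position: [0.6179, -0.2355, 0.228]
ee_rot: [0.443, 0.549, -0.434, 0.561]
ft_force: [0.9, -0.4, -3.2]
grip_width: 0.645
```

```bash
python3 - <<'E'
from h import *
o=get_obs();print(np.round(Ro.from_quat(o["ee_rot"]).as_matrix(),4),o["ft_force"],o["joint_pos"])
s=grab("scene");cs=-s["R"].T@s["t"];print("cam",cs)
for z in (.033,.045):
    P=onz(s,[(301.25,267),(319.25,260)],z);print(z,P.mean(0),(P.mean(0)[:2]-[.4685,.0686])@[.9945,-.1])
w=np.load("w12.npy",allow_pickle=True).item()
hsv=cv2.cvtColor(cv2.GaussianBlur(w["img"],(3,3),0),cv2.COLOR_BGR2HSV)
for p in [(322,240),(322,140),(270,220),(400,150),(340,270),(300,160),(245,190)]: print(p,hsv[p[1],p[0]])
im=w["img"][85:295,230:420].astype(float);cv2.imwrite("pics/w12z.png",cv2.resize(np.clip(im*1.8,0,255).astype(np.uint8),None,fx=2.8,fy=2.8,interpolation=cv2.INTER_CUBIC))
E
```

```text
[[ 0.0211  0.9726  0.2316]
 [-0.0012  0.2317 -0.9728]
 [-0.9998  0.0203  0.006 ]] [ 0.94981004 -0.39400427 -3.21962378] [ 0.27527614  0.38557503  0.03081781  1.35126209 -0.01707025  1.38444803
 -1.03027314]
cam [-0.19322945  0.62721629  0.62505217]
0.033 [0.44939925 0.07212552 0.033     ] -0.019348248486727677
0.045 [0.43637414 0.08337637 0.045     ] -0.03342680468348753
(322, 240) [27 27 84]
(322, 140) [ 25  24 136]
(270, 220) [ 16 108 135]
(400, 150) [ 16 109 199]
(340, 270) [ 17 105 226]
(300, 160) [23 26 79]
(245, 190) [ 16 108 153]
```

View pics/w12z.png

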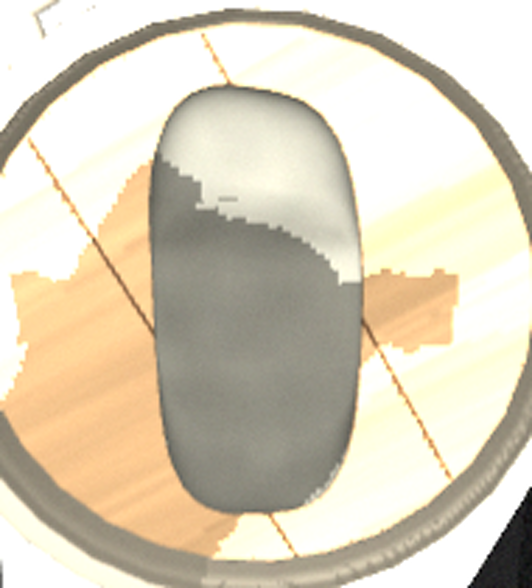

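```bash
python3 - <<'E'
from h import *
w=np.load("w12.npy",allow_pickle=True).item()
hsv=cv2.cvtColor(cv2.GaussianBlur(w["img"],(3,3),0),cv2.COLOR_BGR2HSV)
m=((hsv[...,1]<60)&(hsv[...,2]<170)).astype(np.uint8);k=np.zeros_like(m);k[105:272,275:370]=1;m*=k
m=cv2.morphologyEx(m,cv2.MORPH_OPEN,np.ones((5,5)))
cn=max(cv2.findContours(m,0,cv2.CHAIN_APPROX_NONE)[0],key=cv2.contourArea).reshape(-1,2).astype(float)
v=w["img"].copy();cv2.drawContours(v,[cn.astype(int)],-1,(0,0,255),1);cv2.imwrite("pics/w12m.png",v[85:295,230:420])
for z in (.124,.127,.129,.134,.137): r=rect(onz(w,cn,z));print(z,r)
E
```

```text
0.124 (array([ 0.51214135, -0.43098304]), 0.13867764174938202, 0.06452025473117828, np.float32(-5.111358))
0.127 (array([ 0.51312816, -0.43107161]), 0.1371307075023651, 0.06380050629377365, np.float32(-5.111363))
0.129 (array([ 0.51378596, -0.43113062]), 0.13609936833381653, 0.06332065165042877, np.float32(-5.111275))
0.134 (array([ 0.51543045, -0.43127814]), 0.13352106511592865, 0.06212111935019493, np.float32(-5.111344))
0.137 (array([ 0.51641721, -0.43136671]), 0.13197408616542816, 0.0614013746380806, np.float32(-5.111299))
```

View pics/w12m.png

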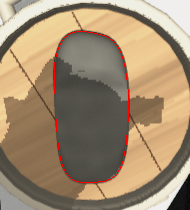

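```bash
python3 - <<'E'
from h import *
rows([.516,-.431,.2255],[.996,-.089])
E
```

```text
tool-axis shift [-0.0012 -0.1439  0.1669]
turn about x -1.2478
shift in turned frame [-0.0012 -0.2039 -0.0835]
```

Call:
{"op": "play_rows", "data": {
  "increments": "0 0 0 -0.14;0 0 0 -0.14;0 0 0 -0.14;0 0 0 -0.14;0 0 0 -0.14;0 0 0 -0.14;0 0 0 -0.14;0 0 0 -0.14;0 0 0 -0.1;0 0 0 0"
}}

```text
clock: 27.5
position: [0.6079, -0.2319, 0.2029]
ee_rot: [0.027, 0.711, -0.02, 0.702]
ft_force: [0.4, 0.2, -4.2]
grip_width: 0.638
```

```bash
python3 - <<'E'
from h import *
rows([.516,-.431,.2255],[.996,-.089]);o=get_obs()
print(np.round(Ro.from_quat(o["ee_rot"]).as_matrix(),4),o["joint_pos"])
E
```

```text
tool-axis shift [-0.0234 -0.2046 -0.0788]
turn about x 0.0229
shift in turned frame [-0.0234 -0.2063 -0.0741]
[[-0.012   0.0662  0.9977]
 [ 0.0096  0.9978 -0.0661]
 [-0.9999  0.0087 -0.0126]] [ 0.4132189   0.40844891 -0.15815421  1.37343807  0.0576036   1.37865162
  0.18983481]
```

Call:
{"op": "play_rows", "data": {
  "increments": "-0.005 -0.015 -0.005 0.02;-0.005 -0.025 -0.01 0;-0.005 -0.03 -0.01 0;-0.005 -0.03 -0.01 0;-0.005 -0.03 -0.01 0;-0.003 -0.025 -0.01 0;0 -0.02 -0.008 0;0 -0.015 -0.006 0;0 0 0 0;0 0 0 0"
}}

```text
clock: 28.5
position: [0.5104, -0.4254, 0.2229]
ee_rot: [0.048, 0.715, -0.039, 0.697]
ft_force: [0.2, 0.6, -3.9]
grip_width: 0.64
```

```bash
python3 - <<'E'
from h import *
rows([.516,-.431,.2],[.996,-.089]);o=get_obs()
print(np.round(Ro.from_quat(o["ee_rot"]).as_matrix(),4)[2],o["joint_pos"])
w=grab("wrist","pics/w23.png");np.save("w23.npy",w,allow_pickle=True)
E
```

```text
tool-axis shift [ 0.0227 -0.0051  0.0069]
turn about x -0.0336
shift in turned frame [ 0.0227 -0.0053  0.0067]
[-0.9996  0.0105 -0.0264] [ 0.66521919  0.43692333 -0.05867031  1.29036253  0.02818422  1.44323249
  0.48516529]
```

View pics/w23.png

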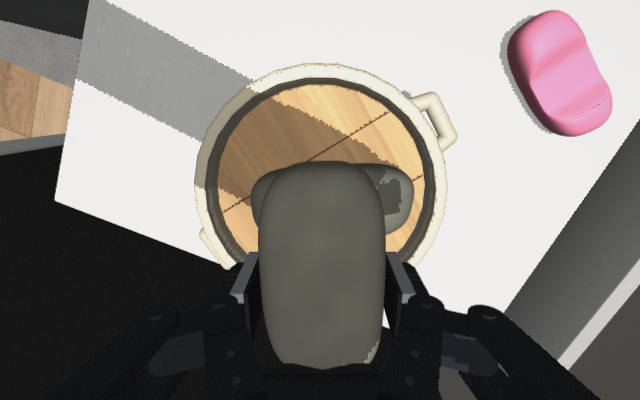

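Call:
{"op": "play_rows", "data": {
  "increments": "0.01 -0.005 0.007 -0.03;0.02 0 0 0;0.015 0 0 0;0.01 0 0 0;0 0 0 0"
}}

```text
clock: 29.05
position: [0.5204, -0.4264, 0.163]
ee_rot: [0.033, 0.715, -0.023, 0.698]
ft_force: [-0.3, -0.4, -4.2]
grip_width: 0.639
```

```bash
python3 - <<'E'
from h import *
rows([.516,-.431,.1255],[.996,-.089]);o=get_obs()
print(np.round(Ro.from_quat(o["ee_rot"]).as_matrix(),4)[2])
w=grab("wrist","pics/w24.png");np.save("w24.npy",w,allow_pickle=True)
d=grab("side");s=grab("scene");a=cv2.resize(d["img"][160:290,385:515],(400,400),interpolation=cv2.INTER_CUBIC);b=cv2.resize(s["img"][105:225,360:480],(400,400),interpolation=cv2.INTER_CUBIC);cv2.imwrite("pics/sd7.png",np.hstack([a,b]))
np.save("d7.npy",d,allow_pickle=True)
E
```

```text
tool-axis shift [ 0.0375 -0.0055 -0.003 ]
turn about x 0.0099
shift in turned frame [ 0.0375 -0.0055 -0.003 ]
[-0.9996  0.0137 -0.0251]
```

View pics/w24.png

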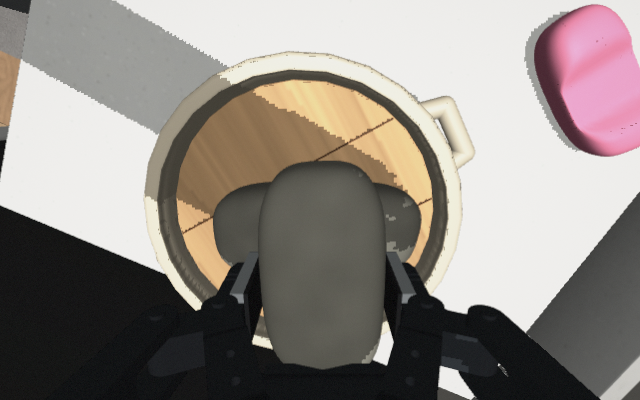

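View pics/sd7.png

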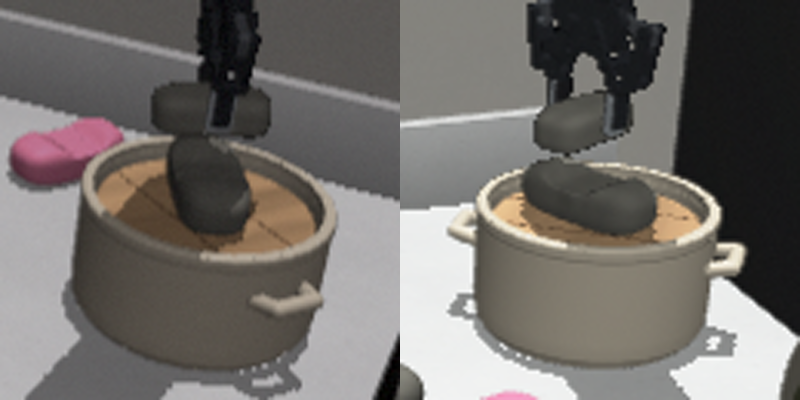

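```bash
python3 - <<'E'
from h import *
w=np.load("w24.npy",allow_pickle=True).item()
for z in (.122,.127,.132):
    P=onz(w,[(213,228),(421,228)],z);print("saddle",z,P[:,:2].round(4).tolist(),P.mean(0)[:2].round(4),np.linalg.norm(P[0]-P[1]).round(4))
for z in (.19,.197,.205):
    P=onz(w,[(260,220),(385,220)],z);print("cap",z,P.mean(0)[:2].round(4),np.linalg.norm(P[0]-P[1]).round(4))
E
```

```text
saddle 0.122 [[0.4434, -0.4265], [0.5856, -0.4362]] [ 0.5145 -0.4313] 0.1426
saddle 0.127 [[0.4455, -0.4246], [0.5843, -0.4341]] [ 0.5149 -0.4294] 0.1391
saddle 0.132 [[0.4476, -0.4228], [0.5829, -0.432]] [ 0.5152 -0.4274] 0.1356
cap 0.19 [ 0.5228 -0.4006] 0.0568
cap 0.197 [ 0.5232 -0.398 ] 0.0539
cap 0.205 [ 0.5236 -0.395 ] 0.0506
```

Call:
{"op": "play_rows", "data": {
  "increments": "0.008 -0.004 -0.003 0.01;0.008 -0.001 0 0;0.005 0 0 0;0 0 0 0"
}}

```text
clock: 29.6
position: [0.5173, -0.4334, 0.1451]
ee_rot: [0.036, 0.713, -0.029, 0.7]
ft_force: [0.0, -0.2, -3.7]
grip_width: 0.641
```

```bash
python3 - <<'E'
from h import *
rows([.517,-.431,.1255],[.996,-.089]);o=get_obs()
print(np.round(Ro.from_quat(o["ee_rot"]).as_matrix(),4)[2])
w=grab("wrist","pics/w25.png");np.save("w25.npy",w,allow_pickle=True)
d=grab("side");s=grab("scene");a=cv2.resize(d["img"][160:290,385:515],(400,400),interpolation=cv2.INTER_CUBIC);b=cv2.resize(s["img"][105:225,360:480],(400,400),interpolation=cv2.INTER_CUBIC);cv2.imwrite("pics/sd8.png",np.hstack([a,b]))
E
```

```text
tool-axis shift [ 0.0196  0.0022 -0.0002]
turn about x -0.0025
shift in turned frame [ 0.0196  0.0022 -0.0001]
[-0.9998  0.0091 -0.0194]
```

View pics/sd8.png

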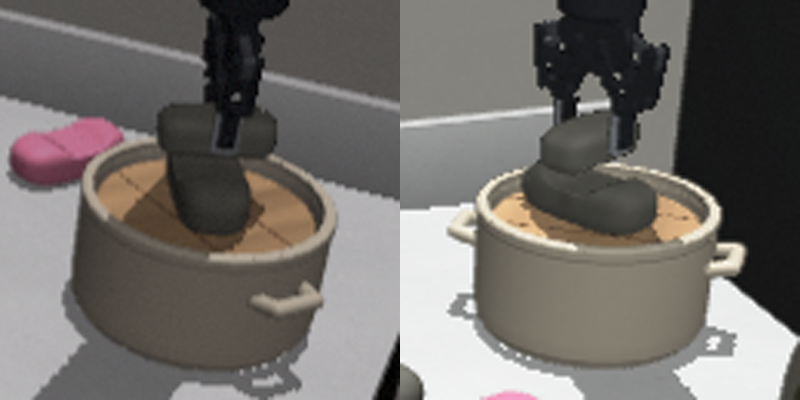

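View pics/w25.png

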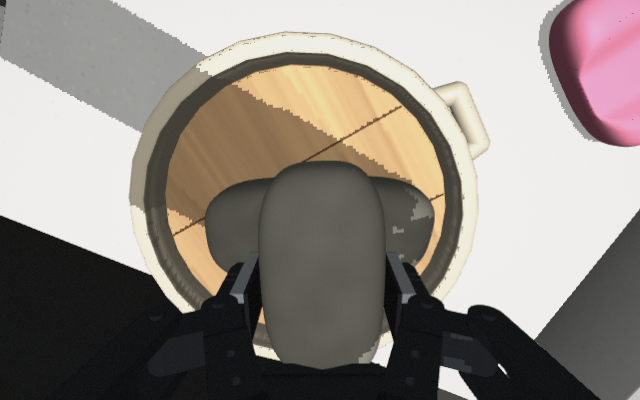

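Call:
{"op": "play_rows", "data": {
  "increments": "0.004 0.002 0 0;0.004 0 0 0;0.003 0 0 0;0 0 0 0"
}}

```text
clock: 30.15
position: [0.5184, -0.4311, 0.1349]
ee_rot: [0.035, 0.712, -0.029, 0.7]
ft_force: [-0.0, -0.3, -4.6]
grip_width: 0.639
```

Call:
{"op": "play_rows", "data": {
  "increments": "0.002 0 0 0;0.002 0 0 0;0.002 0 0 0"
}}

```text
clock: 30.45
position: [0.5185, -0.4311, 0.1288]
ee_rot: [0.035, 0.712, -0.029, 0.701]
ft_force: [0.2, 0.3, -3.5]
grip_width: 0.64
```

Call:
{"op": "play_rows", "data": {
  "increments": "0.001 0 -0.001 0;0.0015 0 0 0"
}}

```text
clock: 30.65
position: [0.5173, -0.4311, 0.126]
ee_rot: [0.035, 0.712, -0.029, 0.701]
ft_force: [-0.1, -1.0, -4.0]
grip_width: 0.638
```

Call:
{"op": "play_rows", "data": {
  "increments": "0.002 0 0 0"
}}

```text
clock: 30.75
position: [0.5174, -0.4312, 0.1251]
ee_rot: [0.035, 0.712, -0.029, 0.701]
ft_force: [-5.8, 3.4, 14.3]
grip_width: 0.642
```

Call:
{"op": "play_rows", "data": {
  "increments": "0.002 0 0 0"
}}

```text
clock: 30.85
position: [0.5175, -0.4313, 0.1251]
ee_rot: [0.035, 0.712, -0.029, 0.701]
ft_force: [-6.9, 3.4, 14.5]
grip_width: 0.641
```

Contact came at TCP z 0.1251, against 0.1255 expected for the belly on the hollow floor. Checking before release.

Call:
{"op": "play_rows", "data": {
  "increments": "0 0 0 0",
  "squeeze": 20
}}

```text
clock: 30.95
position: [0.5176, -0.4313, 0.126]
ee_rot: [0.035, 0.711, -0.03, 0.701]
ft_force: [-0.4, 1.0, -4.3]
grip_width: 0.638
```

```bash
python3 - <<'E'
from h import *
o=get_obs();print(np.round(Ro.from_quat(o["ee_rot"]).as_matrix(),4)[2],o["ft_force"])
w=grab("wrist","pics/w26.png");np.save("w26.npy",w,allow_pickle=True)
d=grab("side");s=grab("scene");a=cv2.resize(d["img"][170:270,400:500],(400,400),interpolation=cv2.INTER_CUBIC);b=cv2.resize(s["img"][115:215,370:470],(400,400),interpolation=cv2.INTER_CUBIC);cv2.imwrite("pics/sd9.png",np.hstack([a,b]))
E
```

```text
[-0.9999  0.0067 -0.0145] [-0.42564027  1.00855549 -4.25883082]
```

View pics/sd9.png

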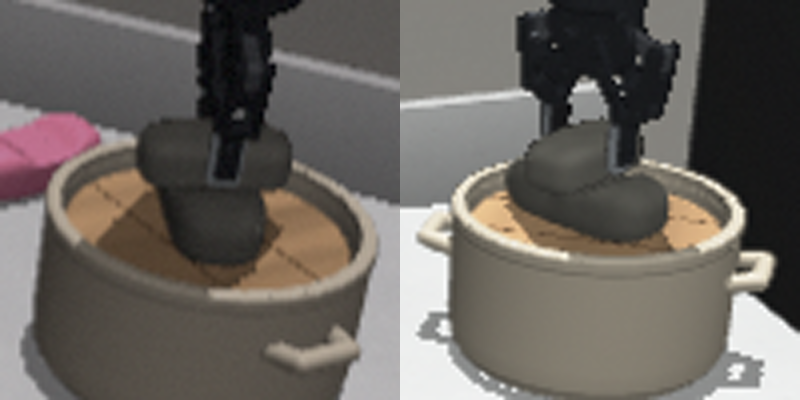

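View pics/w26.png

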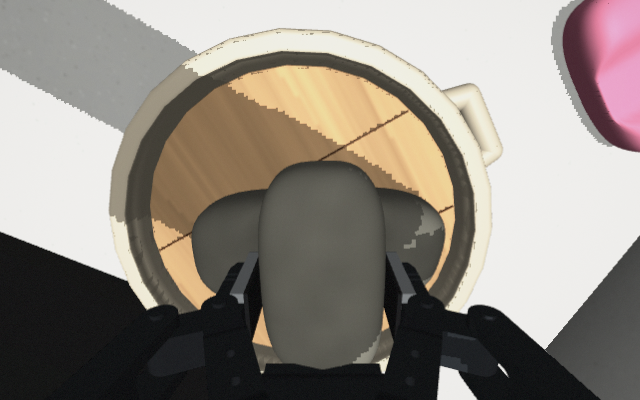

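Call:
{"op": "play_rows", "data": {
  "increments": "0.002 0 0 0;0 0 0 0;0 0 0 0;0 0 0 0;0 0 0 0",
  "hand": -1
}}

```text
clock: 31.6
position: [0.5184, -0.4321, 0.1237]
ee_rot: [0.034, 0.711, -0.03, 0.702]
ft_force: [0.8, 0.8, -0.1]
grip_width: 0.998
```

Call:
{"op": "play_rows", "data": {
  "increments": "-0.01 0 0 0;-0.025 0 0 0;-0.04 0 0 0;-0.04 0 0 0;-0.02 0 0 0;0 0 0 0"
}}

```text
clock: 32.2
position: [0.5196, -0.4327, 0.2669]
ee_rot: [0.034, 0.711, -0.03, 0.702]
ft_force: [0.3, -0.3, -0.1]
grip_width: 0.997
```

```bash
python3 - <<'E'
from h import *
o=get_obs();print(np.round(Ro.from_quat(o["ee_rot"]).as_matrix(),4)[2],o["ft_force"])
w=grab("wrist","pics/w27.png");np.save("w27.npy",w,allow_pickle=True)
d=grab("side");s=grab("scene");a=cv2.resize(d["img"][170:270,400:500],(400,400),interpolation=cv2.INTER_CUBIC);b=cv2.resize(s["img"][115:215,370:470],(400,400),interpolation=cv2.INTER_CUBIC);cv2.imwrite("pics/sd10.png",np.hstack([a,b]))
np.save("d10.npy",d,allow_pickle=True);np.save("s10.npy",s,allow_pickle=True)
E
```

```text
[-0.9999  0.0054 -0.0127] [ 0.25194746 -0.2979922  -0.06593485]
```

View pics/sd10.png

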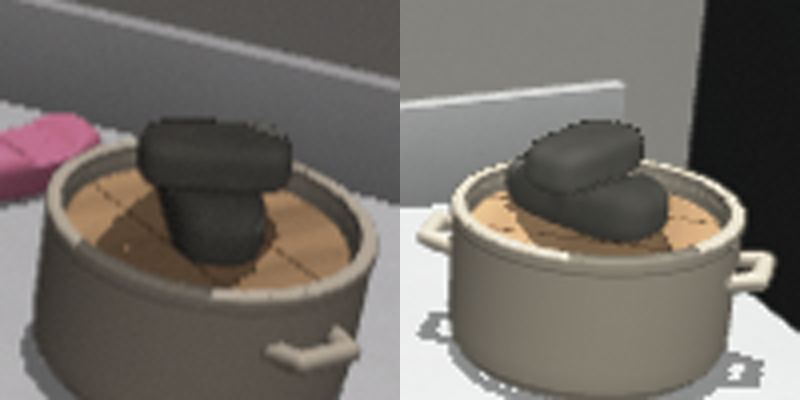

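View pics/w27.png

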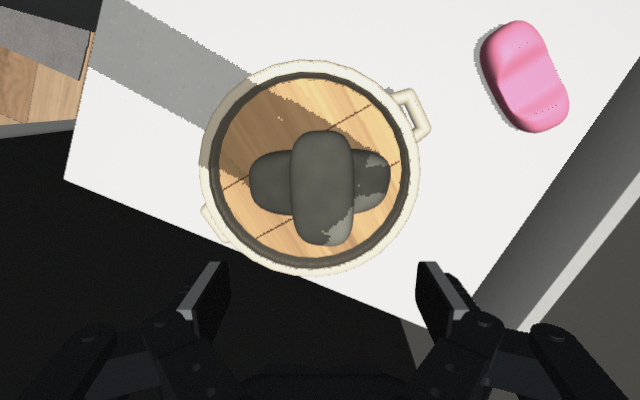

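```bash
python3 - <<'E'
from h import *
w=np.load("w27.npy",allow_pickle=True).item()
hsv=cv2.cvtColor(cv2.GaussianBlur(w["img"],(3,3),0),cv2.COLOR_BGR2HSV)
m=((hsv[...,1]<60)&(hsv[...,2]<170)).astype(np.uint8);k=np.zeros_like(m);k[125:250,240:397]=1;m*=k
m=cv2.morphologyEx(m,cv2.MORPH_OPEN,np.ones((5,5)))
n,l,st,ce=cv2.connectedComponentsWithStats(m);i=l[190,322]
ys,xs=np.where(l==i);print("bbox",st[i])
# saddle visible strips
L=xs.min();Rr=xs.max();yl=ys[xs==L].mean();yr=ys[xs==Rr].mean()
for z in (.124,.129):
  P=onz(w,[(L,yl),(Rr+1,yr)],z);e=P[1]-P[0];print("saddle",P.mean(0).round(4),np.linalg.norm(e).round(4),np.degrees(np.arctan2(e[1],e[0])))
T=ys.min();B=ys.max();xt=xs[ys==T].mean();xb=xs[ys==B].mean()
for z in (.157,.162):
  P=onz(w,[(xt,T),(xb,B+1)],z);e=P[0]-P[1];print("cap",P.mean(0).round(4),np.linalg.norm(e).round(4),np.degrees(np.arctan2(e[1],e[0])))
# sides of cap: rows near top and bottom strips
for r in (145,236):
  c=xs[(ys==r)];P=onz(w,[(c.min(),r),(c.max()+1,r)],.157);print("cap width row",r,c.min(),c.max(),P.mean(0).round(4),np.linalg.norm(P[1]-P[0]).round(4))
# levelness: cap end tops, side+wrist triangulation
d=np.load("d10.npy",allow_pickle=True).item()
a,e=tri(w,[(320,132)],d,[(400+140/4,170+152/4)]);b,f=tri(w,[(324,244)],d,[(400+290/4,170+152/4)]);print("ends",a.round(4),e.round(4),b.round(4),f.round(4))
s0=grab("scene");cob=stone(s0,(353,222),(335,205,375,240))
print("cobble px now",None if cob is None else (cob.min(0),cob.max(0)))
E
```

```text
bbox [  250   131   140   115 10516]
saddle [ 0.5157 -0.425   0.124 ] 0.1364 -2.9068012648208614
saddle [ 0.5159 -0.4238  0.129 ] 0.1342 -2.9068012648208654
cap [ 0.5219 -0.4325  0.157 ] 0.1053 87.93868991033139
cap [ 0.522  -0.4311  0.162 ] 0.1033 87.93868991033145
cap width row 145 294 348 [ 0.521  -0.3913  0.157 ] 0.0464
cap width row 236 301 347 [ 0.5162 -0.4746  0.157 ] 0.0433
ends [ 0.5204 -0.3822  0.1564] 0.0034 [ 0.5151 -0.482   0.1615] 0.0027
cobble px now (array([342., 214.]), array([365., 231.]))
```

```bash
python3 - <<'E'
from h import *
print(workorder.hand_in())
E
```

```text
the job is handed in; nothing more can be done
None
```

Both stones are placed and the job was handed in at about 32 s of the 62 s allowed. No verdict was reported, so what follows is from my own last checks.

**What I did:** I laid the long stone on the board with its hollow up and let it go. I pinched the cap stone off the cobble, pressed it level on a free bit of worktop and gripped it again. I then lowered it crosswise into the hollow, with contact at about 15 N, released it and withdrew.

**Last checks:**

| Check | Measured | Limit |
|---|---|---|
| Long stone from board centre | about 9–11 mm | 25 mm |
| Cap centre from hollow centre | about 2–5 mm | 16 mm |
| Tool height when the cap touched down | 0.1251 m (0.1255 m expected for the belly on the floor) | none given |
| Cap tilt, from its two end heights | about 0.05 rad, near the measuring error | 0.15 rad |
| Cap direction against the hollow | within about 0.1 rad | 0.3 rad |

The cobble still sits where it was in the scene view, and in the pictures nothing else was touched. The wrist force read about zero after the release.

**What disagreed or failed:**
- **Finger length:** the stated 8 mm overhang did not hold. The fingertips measured about 22 mm (shut) to 35 mm (open) behind the reported TCP, so my first close on the long stone shut empty in the hollow. It did not move the stone, and I corrected for the offset afterwards.
- **Tool tilt:** the tool leaned up to about 0.04 rad during moves. Pressing lightly and letting go seated both stones.
- **Levelling push:** levelling the cap on the worktop took up to about 59 N at the wrist before I changed the direction of push.
- **Long stone's angle:** two views put it at −5.1° and −2.9°. The second view was partly hidden by the cap.

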